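# Turn over the mirrored L-block and slide the tray into the drying box

## Robot

A 7-joint arm with a two-finger parallel gripper is mounted at the origin on a cart in front of the work surface, level with it; the furniture and walls round the work are solid. World frame = base frame: x ahead of the robot, y to its left, z up, the work surface at z = 0. Lengths are in m, angles in rad, forces in N, time in s.
With the tool pointing down it reaches from about 0.425 to 0.95 m from the base axis. Payload 16.7 kg.
Tool frame: the origin (TCP) lies at the very end of the fingers, on their centre line; the grasp point (between the pads) lies 19 mm behind it; y points along the fingers, z is the direction in which the jaws open and shut, and the axes are right-handed (so a half turn about y gives the same grasp; the last joint's range is limited). The gripper opens to 94 mm and grips with 3 to 60 N. Pads are 16 mm wide; open, the fingers measure 119 mm over their backs; the gripper's body (75 mm by 177 mm) begins 78 mm behind the grasp point.
Start: joints at [1.077, 0.426, 0.074, 1.606, -0.034, 1.111, -0.067], TCP at [0.228, -0.635, 0.205] pointing down, gripper open.
Joint ranges: [-2.85, 2.85], [-0.5, 2.14], [-1.23, 1.37], [0.21, 2.46], [-1.02, 4.16], [0.16, 2.05], [-2.73, 2.73]. Speed limits (rad/s): [1.89, 1.89, 2.39, 2.39, 3.01, 3.01, 3.01].

## Interface

Orientations are given as a unit quaternion [x, y, z, w].
In Python, from bench import * gives the robot as it stands.
- The arm moves only by the tool move_arm, never from a script. Its argument "targets" is a list of rows, each an object of numbers: "tx", "ty", "tz": the shift along the tool's x, y, z in m; "wx", "wy", "wz": the turn, a rotation vector about the tool's x, y, z in rad; "jaw": the closure in counts, from 0 (fully open) to 255 (shut). In form: [{"tx": .., "ty": .., "tz": .., "wx": .., "wy": .., "wz": .., "jaw": ..}, ...]. A call has 1 to 8 rows; each row shifts and turns the pose as measured when the row begins, along the tool's axes as they then stand; what a row does not reach is not made up. A row lasts 1/10 s, in which the tool goes at most 50 mm and 8.59 degrees, less where a joint would pass 70% of its speed; a pose out of reach is approached as far as the arm can. A call is refused whole if a number of a shift passes 0.05 or a number of a turn 0.15, either way. A call with a gripper value outside its range is refused whole. The fingers move at their own pace and stop on an object; the grip force is fixed at half the most. Time passes only in rows, so rows that do not move let the fingers close. It gives the time, the measured TCP pose, the force and the opening at its end, in the units of the state.
- sense(): the state, without advancing time (a new reading comes with each control period).
- snapshot(name): name is "scene" or "top"; returns the picture (420x560x3 uint8, red, green, blue); there is no depth.
- calibration(name): a dict with "mtx" (3x3 intrinsics, pixels), "xyz" and "rotation" of the camera in the world. Camera axes: x right, y up, looking along -z (the intrinsics and any distortion apply to the point x, -y, -z); pixel columns grow to the right and rows downward; lengths in m; the calibration is good to about 2 mm. A picture is of the moment at which its call begins. calibration takes no time and is no camera call.
- finish_job(): hands the job in, once; it reports no verdict.
The state is a dict: "t": time; "joint_positions": joint angles; "joint_vel": joint speeds; "effort": joint torques, N m; "eef_pos": TCP position; "orientation": TCP orientation; "wrist_force": force on the tool from outside, world axes, zero at the start; "torque": the same for the moment, N m; "grip_width": finger opening in m.
Only numpy, scipy, OpenCV 4.12 (cv2) and the standard library are available. Lean on these libraries where they do the work, as an engineer would, in place of code of your own. Each camera call takes 0.05 s, during which the arm holds its last target. There are 200 camera calls.

## Task

Three identical L-shaped metal blocks lie on the tray: seen from above, two read as a letter L, whichever way they are turned, and one lies on its wrong face and reads as a mirrored L. Turn only that one over (it will have to be set down and gripped again on the way) and lay it back flat inside the tray's rim, without lifting or tipping the other two. Then slide the loaded tray into the low drying box until it is fully home, all three blocks still flat on it, leaving the timer, petri dish and tape roll where they are.

Things in the scene. Friction and masses are not known exactly. Their poses are not given: they have to be found in the camera images.
- bracket_1: One of three identical L-shaped aluminium blocks, 80 g, 38 x 72 x 24 mm (x, y, z), origin at the centre of that box. Long leg 18 mm wide, centred on x = -10 mm; foot: the last 18 mm at the -y end, out to x = +19 mm; +y is the free end. z up: it reads as an L (free end ahead, foot to the right); z down: a mirrored L. It stands steadily on its foot's end face (+y up).
- bracket_2: One of three identical L-shaped aluminium blocks, 80 g, 38 x 72 x 24 mm (x, y, z), origin at the centre of that box. Long leg 18 mm wide, centred on x = -10 mm; foot: the last 18 mm at the -y end, out to x = +19 mm; +y is the free end. z up: it reads as an L (free end ahead, foot to the right); z down: a mirrored L. It stands steadily on its foot's end face (+y up).
- bracket_3: One of three identical L-shaped aluminium blocks, 80 g, 38 x 72 x 24 mm (x, y, z), origin at the centre of that box. Long leg 18 mm wide, centred on x = -10 mm; foot: the last 18 mm at the -y end, out to x = +19 mm; +y is the free end. z up: it reads as an L (free end ahead, foot to the right); z down: a mirrored L. It stands steadily on its foot's end face (+y up).
- tray: Loose dark steel tray, 0.35 kg; origin at the centre of its underside; x along its 214 mm side, y along its 108 mm side towards the handle, z up. Floor 3 mm thick, rim 4 mm thick and only 6 mm high over the bench; inside 206 x 100 mm. A block lying in it has its centre 15 mm and its top 27 mm above the bench.
- tray_handle (a point): Centre of the tray's black bow handle bar, 84 mm from the tray's origin along its +y, 21 mm above the bench. Bar 80 mm long along tray x, 12 mm thick along y, 8 to 34 mm above the bench; between bar and rim a gap for a finger, 24 mm wide and 64 mm long.
- drying_box: Low white box with a window in its roof, fixed, no floor: the tray glides in on the bench. Origin: centre of its footprint, z up. Inside 222 mm wide (x), 110 mm deep (y -55, back wall, to y +55, open mouth), 40 mm high; roof top 46 mm. Flared guides reach 20 mm before the mouth. Tray home: origins coincide within about 1 mm in y, x axes parallel, handle outside.
- timer: Bystander: white timer, 60 x 68 x 21 mm, lying flat; origin at the centre of its underside.
- petri_dish: Bystander: round petri dish, 62 mm across, 15 mm high; origin at the centre of its underside.
- tape_roll: Bystander: roll of paper tape lying flat, 75 mm across, 24 mm high; origin at the centre of its underside.
Things that resemble listed ones, but are neither listed nor needed, are in the scene too. Leave any purple look-alike of the bracket_3 alone. What is shaped like the bracket_2 but pink is not meant.

How it is judged:
On the way:
1. the mirrored block has been turned over and lies flat on the tray as a letter L, let go, before the tray goes into the box (angle between bracket_3's own z axis and vertical below 0.05 rad and z of bracket_3 in the frame of tray between 0.012 and 0.0175 m and x of bracket_3 in the frame of tray between -0.095 and 0.095 m and y of bracket_3 in the frame of tray between -0.042 and 0.042 m and contact force between the fingers and bracket_3 below 0.05 N and y of tray in the frame of drying_box above 0.06 m), for 0.2 s.
At the end, for the whole second after the job is handed in: The tray is fully home in the drying box (its origin within 6 mm of the box's along y and 8 mm along x, parallel within 0.06 rad, flat), and all three blocks lie at rest flat on the tray's floor inside the rim (tilt under 0.05 rad, z axis up, so that all read as a letter L) (angle between each of bracket_1, bracket_2, bracket_3's own z axis and vertical below 0.05 rad and z of bracket_1 in the frame of tray between 0.012 and 0.0175 m and x of bracket_1 in the frame of tray between -0.095 and 0.095 m and y of bracket_1 in the frame of tray between -0.042 and 0.042 m and z of bracket_2 in the frame of tray between 0.012 and 0.0175 m and x of bracket_2 in the frame of tray between -0.095 and 0.095 m and y of bracket_2 in the frame of tray between -0.042 and 0.042 m and z of bracket_3 in the frame of tray between 0.012 and 0.0175 m and x of bracket_3 in the frame of tray between -0.095 and 0.095 m and y of bracket_3 in the frame of tray between -0.042 and 0.042 m and y of tray in the frame of drying_box between -0.006 and 0.006 m and x of tray in the frame of drying_box between -0.008 and 0.008 m and angle between the x axis of tray and the x axis of drying_box, either way round below 0.06 rad and angle between tray's own z axis and vertical below 0.03 rad and linear speed of each of tray, bracket_1, bracket_2, bracket_3 below 0.01 m/s); the robot touches nothing.
It fails at once if one of the two blocks that lay right was lifted or tipped (height (world z) of any of bracket_1, bracket_2 above 0.035 m or angle between any of bracket_1, bracket_2's own z axis and vertical above 0.4 rad).
It fails at once if a bystander (timer, petri dish, tape roll) was moved more than 2 cm or tipped over (distance of any of timer, petri_dish, tape_roll from where it was at the start of the episode above 0.02 m or angle between any of timer, petri_dish, tape_roll's own z axis and vertical above 0.5 rad).
It also fails if it takes over 72 s, if anything falls off the work surface, if the arm or the gripper's body presses on something with over 40 N, if the wrist force passes 120 N, or if a joint passes its speed limit or range.

## Working session

There is one attempt and no reset: what is moved stays moved. The work goes in short steps, Python scripts to look and compute and a tool call to move; the robot and the scene stay as the last step left them, time stands still between calls to the robot, and variables do not carry over. Pictures are saved under pics/ and viewed, about 8 in all and at most 12, crops included, and the job is handed in when it is done.

Besides the shell and the picture viewer there is one more tool, called after "Call:" by a JSON object that holds its "fn" and its "kwargs". move_arm: Moves the arm, as the interface text tells. Its arguments: {"type":"object","properties":{"targets":{"type":"array"}},"required":["targets"]}

```bash
mkdir -p pics; ls
python3 - <<'E'
from bench import *
import cv2
for n in("scene","top"):
    im=snapshot(n); cv2.imwrite(f"pics/{n}0.png",im[:,:,::-1]); print(n,calibration(n))
print(sense())
a=cv2.imread("pics/scene0.png");b=cv2.imread("pics/top0.png")
import numpy as np
E
```

```text
pics
scene {'mtx': array([[478.59182228,   0.        , 277.2020788 ],
       [  0.        , 478.59182228, 208.73567122],
       [  0.        ,   0.        ,   1.        ]]), 'xyz': array([-0.34340616,  0.62395255,  0.7690135 ]), 'rotation': array([-0.20242651,  0.42100925,  0.78919572, -0.39867885])}
top {'mtx': array([[485.28534152,   0.        , 281.84706389],
       [  0.        , 485.28534152, 211.04762224],
       [  0.        ,   0.        ,   1.        ]]), 'xyz': array([ 0.29372682, -0.02718337,  1.50656216]), 'rotation': array([ 0.0559094 , -0.04602532, -0.69532647,  0.7150363 ])}
{'t': 0.1, 'joint_positions': array([ 1.07649901,  0.42668942,  0.07386302,  1.60653218, -0.03409666,
        1.11080979, -0.06710108]), 'joint_vel': array([-1.02758015e-04, -1.09381598e-03,  1.10346819e-03, -2.02133361e-03,
        6.01526369e-04,  1.47510383e-03,  5.88086090e-05]), 'effort': array([ 8.38924083e-03, -9.37489629e+01,  3.67736913e+00, -4.55047452e+01,
       -4.84110857e-02,  1.67813420e-02,  1.61947919e-04]), 'eef_pos': array([ 0.22798623, -0.63491026,  0.20483741]), 'orientation': array([-0.12139045,  0.69703096, -0.69622309,  0.12118424]), 'wrist_force': array([ 0.21965577,  0.63930704, -0.14826689]), 'torque': array([ 0.00934887, -0.06412697, -0.02370518]), 'grip_width': 0.09411731942710355}
```

View pics/top0.png

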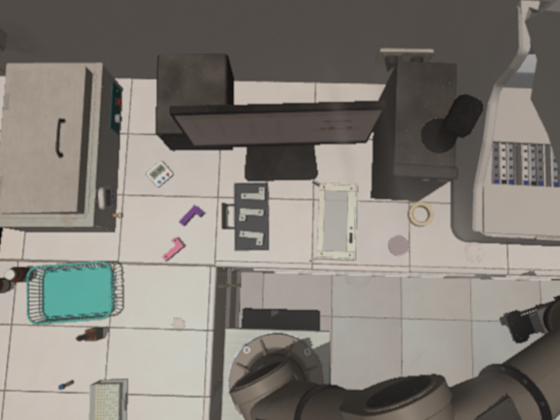

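View pics/scene0.png

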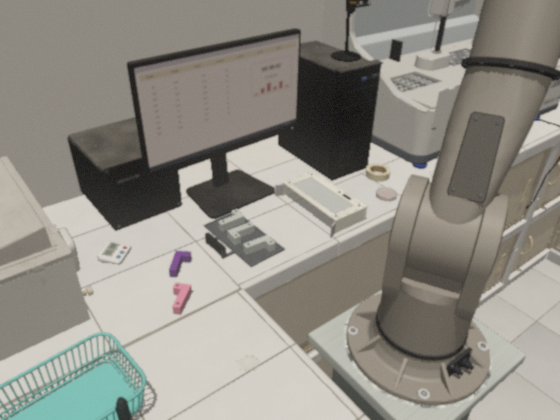

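The top view shows the tray with three metallic blocks (about 252,193 / 252,214 / 252,238), the handle at (228,216) and the box at (336,222). The look-alikes are purple (192,214) and pink (174,248). The bystanders are the timer (160,174), dish (398,245) and tape (421,214). Next I'll take one close crop to choose the mirrored block.

Run:
```python
import cv2,numpy as np
a=cv2.imread("pics/top0.png");b=cv2.imread("pics/scene0.png")
c=cv2.resize(a[172:262,212:372],None,fx=5,fy=5,interpolation=cv2.INTER_CUBIC)[:,:400*2]
cv2.imwrite("pics/c1.png",c)
```

```text
(no output)
```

View pics/c1.png

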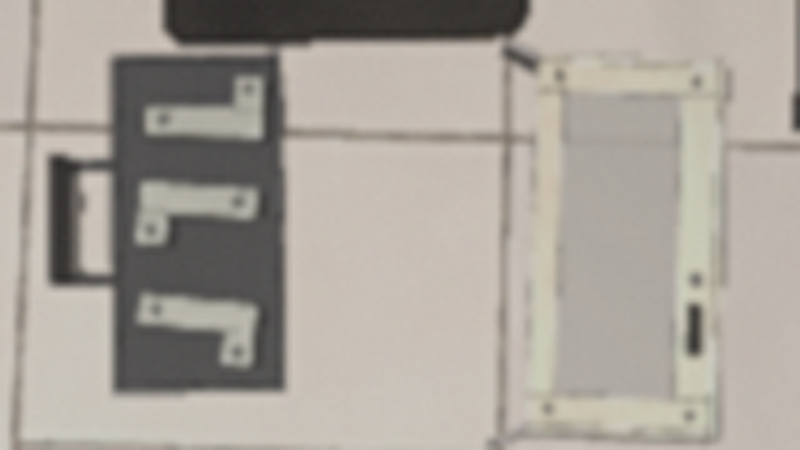

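The block in the crop's lower part (full-image pixel ~252,238) has its free end to the left and its foot at the right pointing down, so it reads as a mirrored L. That is bracket_3. The upper (252,193) and middle (252,214) blocks read as L. The purple and pink ones are decoys. Now I'll measure.

```bash
cat > h.py <<'E'
import cv2,numpy as np
from bench import *
from scipy.spatial.transform import Rotation as R
def ray(n,px,z):
    c=calibration(n);px=np.atleast_2d(px).astype(float);K=c['mtx']
    d=np.c_[(px[:,0]-K[0,2])/K[0,0],-(px[:,1]-K[1,2])/K[1,1],-np.ones(len(px))]
    d=R.from_quat(c['rotation']).apply(d);o=np.array(c['xyz'])
    return (o+d*((z-o[2])/d[:,2])[:,None])
def proj(n,P):
    c=calibration(n);K=c['mtx'];q=R.from_quat(c['rotation']).inv().apply(np.atleast_2d(P)-c['xyz'])
    return np.c_[K[0,2]+K[0,0]*q[:,0]/-q[:,2],K[1,2]-K[1,1]*q[:,1]/-q[:,2]]
def rect(n,m,z,k=1):
    cs=sorted(cv2.findContours(m.astype(np.uint8),cv2.RETR_EXTERNAL,cv2.CHAIN_APPROX_NONE)[0],key=cv2.contourArea)[::-1][:k]
    out=[]
    for c in cs:
        w=ray(n,c[:,0,:]+0.0,z)[:,:2].astype(np.float32)
        out.append((cv2.contourArea(c),cv2.minAreaRect(w*1000),cv2.boundingRect(c)))
    return out
E
python3 - <<'E'
from h import *
a=cv2.imread("pics/top0.png");hsv=cv2.cvtColor(a,cv2.COLOR_BGR2HSV);v=hsv[:,:,2]
roi=np.zeros(v.shape,bool);roi[181:255,218:272]=1
print(v[216,215:275],v[195,230:270])
dark=(v<110)&roi
for r in rect("top",dark,.006,3):print('tray+handle',r)
r2=roi.copy();r2[:,:234]=0
for r in rect("top",(v<110)&r2,.006,1):print('tray',r)
inn=np.zeros_like(roi);inn[186:248,236:267]=1
for r in rect("top",(v>135)&inn,.027,3):print('blk',r)
rb=np.zeros_like(roi);rb[178:264,310:362]=1
print('box corners z.046',ray("top",[[318.5,185],[357,184],[355.5,259.5],[316.5,258.5]],.046))
print(v[222,308:366]); print(v[170:200,340],v[250:270,340])
for n,p in dict(mon=(280,180),monl=(248,180),pur=(192,214),pink=(174,248),timer=(160,174)).items():print(n,ray("top",p,.02))
b=cv2.imread("pics/scene0.png")
cv2.imwrite("pics/s1.png",cv2.resize(b[160:280,190:380],None,fx=4.2,fy=4.2,interpolation=cv2.INTER_CUBIC))
E
```

```text
[194 157 157 189 204 197 148  85  59  56  63  92 125 177 201 203 202 198
 174 124  85  78  79  93 134 162 162 160 172 175 129  75  68  77  78  77
  78  79  79  79  83  85  86  88  92  94  95  89  81  81  82  82  81 111
 172 200 201 202 200 201] [199 201 199 172 122  78  73  80  82  78  99 155 173 151 122 132 161 174
 177 176 175 175 177 176 175 176 176 176 174 173 173 173 176 172 127  72
  69  81 108 170]
tray+handle (2466.0, ((493.6199035644531, 111.94952392578125), (208.4767608642578, 144.36575317382812), 1.8862614631652832), (222, 183, 47, 67))
tray (2157.5, ((494.237060546875, 93.20987701416016), (208.4767608642578, 106.86612701416016), 1.8862614631652832), (234, 183, 35, 67))
blk (140.5, ((496.627197265625, 92.88993835449219), (37.33597183227539, 70.78407287597656), 1.5470609664916992), (239, 208, 24, 13))
blk (139.5, ((424.6737060546875, 89.67095947265625), (69.45101165771484, 36.88008499145508), 85.85523986816406), (240, 231, 23, 14))
blk (126.0, ((560.8651733398438, 90.67306518554688), (34.63273620605469, 68.36042022705078), 1.534323811531067), (241, 188, 23, 12))
box corners z.046 [[ 0.58926503 -0.11354412  0.046     ]
 [ 0.59549177 -0.23118479  0.046     ]
 [ 0.36514343 -0.22821551  0.046     ]
 [ 0.36483059 -0.11158401  0.046     ]]
[201 202 202 196 167 176 195 197 196 196 196 199 202 204 197 172 164 171
 174 173 174 172 173 173 174 174 174 174 173 173 173 173 174 172 174 173
 173 172 175 187 198 202 201 200 202 195 178 175 157 169 189 192 192 192
 192 192 192 190]
[194 195 196 196 195 195 195 195 195 196 196 195 191 187 179 178 197 202
 202 197 176 159 167 170 170 171 170 171 172 169] [176 186 196 202 202 203 200 182 169 164 170 193 197 172 149 174 198 203
 198 180]
mon [[0.60726242 0.00537228 0.02      ]]
monl [[0.60463142 0.10542926 0.02      ]]
pur [[0.49262956 0.27494797 0.02      ]]
pink [[0.38586192 0.32446406 0.02      ]]
timer [[0.61656601 0.38266688 0.02      ]]
```

View pics/s1.png

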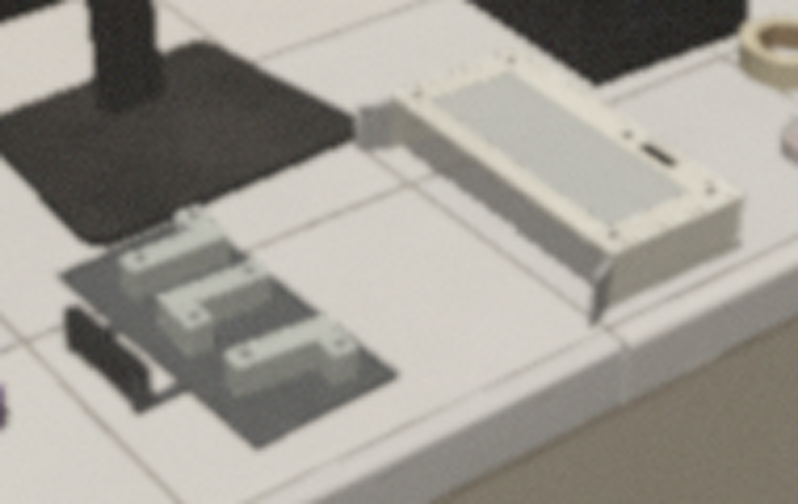

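The scene crop agrees: bracket_3 is the near block, at (290,355) in the crop, with its foot on the robot's side. Next come a motion helper and the approach.

```bash
cat >> h.py <<'E'
def Rt(yaw,tilt):
    """jaw (tool z) along (cos yaw, sin yaw,0); approach (tool y) down, tilted about the jaw axis by tilt (+: body leans towards -90deg side of jaw... approach -> +y world)"""
    z=np.array([np.cos(yaw),np.sin(yaw),0]);a=R.from_rotvec(z*tilt).apply([0,0,-1.]);return R.from_matrix(np.c_[np.cross(a,z),a,z])
def plan(pos,yaw,tilt,grasp=False,n=None):
    s=sense();p=np.array(s['eef_pos']);r=R.from_quat(s['orientation']);g=Rt(yaw,tilt)
    rv=[(r.inv()*q).as_rotvec() for q in (g,g*R.from_rotvec([0,np.pi,0]))]
    i=np.argmin([np.linalg.norm(x) for x in rv]); i=0 if FORCE is None and i==0 else (i if FORCE is None else FORCE); rv=rv[i]
    pos=np.array(pos,float)
    if grasp: pos=pos+.019*g.apply([0,1,0])
    d=pos-p; n=n or int(max(np.ceil(np.linalg.norm(d)/.048),np.ceil(np.linalg.norm(rv)/.145),1))
    print('t',round(s['t'],2),'at',p.round(4),'grip',round(s['grip_width'],4),'F',np.array(s['wrist_force']).round(1),'n',n,'rv',rv.round(3),'d',d.round(4),'J',np.array(s['joint_positions']).round(2))
    for k in range(n):
        rk=r*R.from_rotvec(rv*k/n);sh=rk.inv().apply(d/n);w=rv/n
        print('{"tx":%.4f,"ty":%.4f,"tz":%.4f,"wx":%.3f,"wy":%.3f,"wz":%.3f}'%(*sh,*w))
FORCE=None
E
python3 - <<'E'
from h import *
s=sense();print(R.from_quat(s['orientation']).as_matrix().round(3))
plan([.45,-.3,.22],-.072,0)
E
```

```text
[[-0.941 -0.     0.338]
 [-0.338  0.001 -0.941]
 [ 0.    -1.    -0.001]]
t 0.1 at [ 0.228  -0.6349  0.2048] grip 0.0941 F [ 0.2  0.6 -0.1] n 9 rv [ 1.000e-03 -1.154e+00 -1.000e-03] d [0.222  0.3349 0.0152] J [ 1.08  0.43  0.07  1.61 -0.03  1.11 -0.07]
{"tx":-0.0358,"ty":-0.0017,"tz":-0.0267,"wx":0.000,"wy":-0.128,"wz":-0.000}
{"tx":-0.0389,"ty":-0.0017,"tz":-0.0219,"wx":0.000,"wy":-0.128,"wz":-0.000}
{"tx":-0.0414,"ty":-0.0017,"tz":-0.0167,"wx":0.000,"wy":-0.128,"wz":-0.000}
{"tx":-0.0432,"ty":-0.0017,"tz":-0.0113,"wx":0.000,"wy":-0.128,"wz":-0.000}
{"tx":-0.0443,"ty":-0.0017,"tz":-0.0057,"wx":0.000,"wy":-0.128,"wz":-0.000}
{"tx":-0.0446,"ty":-0.0017,"tz":0.0000,"wx":0.000,"wy":-0.128,"wz":-0.000}
{"tx":-0.0443,"ty":-0.0017,"tz":0.0057,"wx":0.000,"wy":-0.128,"wz":-0.000}
{"tx":-0.0432,"ty":-0.0017,"tz":0.0113,"wx":0.000,"wy":-0.128,"wz":-0.000}
{"tx":-0.0414,"ty":-0.0017,"tz":0.0168,"wx":0.000,"wy":-0.128,"wz":-0.000}
```

Call:
{"fn": "move_arm", "kwargs": {"targets": [{"tx": -0.036, "ty": -0.002, "tz": -0.027, "wy": -0.128, "wx": 0, "wz": 0, "jaw": 90}, {"tx": -0.039, "ty": -0.002, "tz": -0.022, "wy": -0.128, "wx": 0, "wz": 0, "jaw": 90}, {"tx": -0.041, "ty": -0.002, "tz": -0.017, "wy": -0.128, "wx": 0, "wz": 0, "jaw": 90}, {"tx": -0.043, "ty": -0.002, "tz": -0.011, "wy": -0.128, "wx": 0, "wz": 0, "jaw": 90}, {"tx": -0.044, "ty": -0.002, "tz": -0.006, "wy": -0.128, "wx": 0, "wz": 0, "jaw": 90}, {"tx": -0.045, "ty": -0.002, "tz": 0, "wy": -0.128, "wx": 0, "wz": 0, "jaw": 90}, {"tx": -0.044, "ty": -0.002, "tz": 0.006, "wy": -0.128, "wx": 0, "wz": 0, "jaw": 90}, {"tx": -0.043, "ty": -0.002, "tz": 0.011, "wy": -0.128, "wx": 0, "wz": 0, "jaw": 90}]}}

```text
t: 0.9
eef_pos: [0.4217, -0.328, 0.2178]
orientation: [-0.456, 0.543, -0.54, 0.453]
wrist_force: [0.4, -0.1, -0.0]
grip_width: 0.0606
```

Run:
```python
from h import *
plan([.47,.10,.20],-.072,-.6,n=8)
```

```text
t 0.9 at [ 0.4217 -0.328   0.2178] grip 0.0606 F [ 0.4 -0.1 -0. ] n 8 rv [ 0.037 -0.097 -0.601] d [ 0.0483  0.428  -0.0178] J [ 0.78  0.2  -0.27  1.89  0.06  1.06  0.31]
{"tx":-0.0537,"ty":0.0023,"tz":-0.0033,"wx":0.005,"wy":-0.012,"wz":-0.075}
{"tx":-0.0538,"ty":-0.0018,"tz":-0.0027,"wx":0.005,"wy":-0.012,"wz":-0.075}
{"tx":-0.0535,"ty":-0.0058,"tz":-0.0020,"wx":0.005,"wy":-0.012,"wz":-0.075}
{"tx":-0.0530,"ty":-0.0098,"tz":-0.0013,"wx":0.005,"wy":-0.012,"wz":-0.075}
{"tx":-0.0521,"ty":-0.0138,"tz":-0.0006,"wx":0.005,"wy":-0.012,"wz":-0.075}
{"tx":-0.0509,"ty":-0.0176,"tz":0.0001,"wx":0.005,"wy":-0.012,"wz":-0.075}
{"tx":-0.0495,"ty":-0.0214,"tz":0.0008,"wx":0.005,"wy":-0.012,"wz":-0.075}
{"tx":-0.0477,"ty":-0.0250,"tz":0.0015,"wx":0.005,"wy":-0.012,"wz":-0.075}
```

Call:
{"fn": "move_arm", "kwargs": {"targets": [{"tx": -0.049, "ty": 0.002, "tz": -0.003, "wx": 0.005, "wy": -0.012, "wz": -0.075, "jaw": 120}, {"tx": -0.049, "ty": -0.002, "tz": -0.003, "wx": 0.005, "wy": -0.012, "wz": -0.075, "jaw": 120}, {"tx": -0.049, "ty": -0.006, "tz": -0.002, "wx": 0.005, "wy": -0.012, "wz": -0.075, "jaw": 120}, {"tx": -0.049, "ty": -0.01, "tz": -0.001, "wx": 0.005, "wy": -0.012, "wz": -0.075, "jaw": 120}, {"tx": -0.048, "ty": -0.013, "tz": -0.001, "wx": 0.005, "wy": -0.012, "wz": -0.075, "jaw": 120}, {"tx": -0.046, "ty": -0.017, "tz": 0, "wx": 0.005, "wy": -0.012, "wz": -0.075, "jaw": 120}, {"tx": -0.045, "ty": -0.021, "tz": 0.001, "wx": 0.005, "wy": -0.012, "wz": -0.075, "jaw": 120}, {"tx": -0.043, "ty": -0.025, "tz": 0.001, "wx": 0.005, "wy": -0.012, "wz": -0.075, "jaw": 120}]}}

```text
t: 1.7
eef_pos: [0.4647, 0.0685, 0.2092]
orientation: [0.611, -0.339, 0.648, -0.305]
wrist_force: [2.0, -2.3, 1.0]
grip_width: 0.05
```

Run:
```python
from h import *
plan([.4355,.108,.075],-.072,-.6,grasp=True)
```

```text
t 1.7 at [0.4647 0.0685 0.2092] grip 0.05 F [ 2.  -2.3  1. ] n 4 rv [-0.024 -0.009  0.024] d [-0.0299  0.0288 -0.1498] J [-0.11  0.37 -0.67  1.92  0.63  1.48 -1.11]
{"tx":-0.0272,"ty":0.0263,"tz":-0.0089,"wx":-0.006,"wy":-0.002,"wz":0.006}
{"tx":-0.0271,"ty":0.0265,"tz":-0.0086,"wx":-0.006,"wy":-0.002,"wz":0.006}
{"tx":-0.0269,"ty":0.0267,"tz":-0.0084,"wx":-0.006,"wy":-0.002,"wz":0.006}
{"tx":-0.0268,"ty":0.0270,"tz":-0.0082,"wx":-0.006,"wy":-0.002,"wz":0.006}
```

Call:
{"fn": "move_arm", "kwargs": {"targets": [{"tx": 0, "ty": 0, "tz": 0, "wx": 0, "wy": 0, "wz": 0.145, "jaw": 140}, {"tx": 0, "ty": 0, "tz": 0, "wx": 0, "wy": 0, "wz": 0.145, "jaw": 140}, {"tx": 0, "ty": 0, "tz": 0, "wx": 0, "wy": 0, "wz": 0.145, "jaw": 140}, {"tx": 0, "ty": 0, "tz": 0, "wx": 0, "wy": 0, "wz": 0.145, "jaw": 140}, {"tx": 0, "ty": 0, "tz": 0, "wx": 0, "wy": 0, "wz": 0.145, "jaw": 140}, {"tx": 0, "ty": 0, "tz": 0, "wx": 0, "wy": 0, "wz": 0.145, "jaw": 140}, {"tx": 0, "ty": 0, "tz": 0, "wx": 0, "wy": 0, "wz": 0.145, "jaw": 140}, {"tx": 0, "ty": 0, "tz": 0, "wx": 0, "wy": 0, "wz": 0.145, "jaw": 140}]}}

```text
t: 2.5
eef_pos: [0.4607, 0.1017, 0.1962]
orientation: [-0.341, 0.617, -0.348, 0.618]
wrist_force: [-0.1, 0.5, -1.4]
grip_width: 0.0423
```

Run:
```python
from h import *
plan([.4647,.0685,.2092],-.072,.97,n=3)
```

```text
t 2.5 at [0.4607 0.1017 0.1962] grip 0.0423 F [-0.1  0.5 -1.4] n 3 rv [0.04  0.051 0.418] d [ 0.004  -0.0332  0.013 ] J [ 0.72  0.23 -0.74  2.09 -0.5   0.93  0.3 ]
{"tx":0.0072,"ty":-0.0095,"tz":0.0015,"wx":0.013,"wy":0.017,"wz":0.139}
{"tx":0.0057,"ty":-0.0104,"tz":0.0017,"wx":0.013,"wy":0.017,"wz":0.139}
{"tx":0.0042,"ty":-0.0110,"tz":0.0019,"wx":0.013,"wy":0.017,"wz":0.139}
```

Call:
{"fn": "move_arm", "kwargs": {"targets": [{"tx": 0.007, "ty": -0.01, "tz": 0.002, "wx": 0.013, "wy": 0.017, "wz": 0.139, "jaw": 150}, {"tx": 0.006, "ty": -0.01, "tz": 0.002, "wx": 0.013, "wy": 0.017, "wz": 0.139, "jaw": 150}, {"tx": 0.004, "ty": -0.011, "tz": 0.002, "wx": 0.013, "wy": 0.017, "wz": 0.139, "jaw": 150}, {"tx": 0, "ty": 0, "tz": 0, "wx": 0, "wy": 0, "wz": 0, "jaw": 150}]}}

```text
t: 2.9
eef_pos: [0.4678, 0.0623, 0.2098]
orientation: [-0.172, 0.685, -0.231, 0.669]
wrist_force: [-0.2, -0.0, 0.6]
grip_width: 0.0386
```

Run:
```python
from h import *
plan([.4355,.108,.075],-.072,-.6,grasp=True,n=11)
```

```text
t 2.9 at [0.4678 0.0623 0.2098] grip 0.0386 F [-0.2 -0.   0.6] n 11 rv [-0.006 -0.015 -1.593] d [-0.0331  0.035  -0.1505] J [ 0.99  0.46 -0.74  2.09 -0.77  1.08  0.69]
{"tx":0.0099,"ty":0.0099,"tz":-0.0033,"wx":-0.001,"wy":-0.001,"wz":-0.145}
{"tx":0.0083,"ty":0.0112,"tz":-0.0033,"wx":-0.001,"wy":-0.001,"wz":-0.145}
{"tx":0.0066,"ty":0.0123,"tz":-0.0033,"wx":-0.001,"wy":-0.001,"wz":-0.145}
{"tx":0.0048,"ty":0.0131,"tz":-0.0033,"wx":-0.001,"wy":-0.001,"wz":-0.145}
{"tx":0.0028,"ty":0.0137,"tz":-0.0033,"wx":-0.001,"wy":-0.001,"wz":-0.145}
{"tx":0.0008,"ty":0.0140,"tz":-0.0033,"wx":-0.001,"wy":-0.001,"wz":-0.145}
{"tx":-0.0012,"ty":0.0139,"tz":-0.0033,"wx":-0.001,"wy":-0.001,"wz":-0.145}
{"tx":-0.0032,"ty":0.0136,"tz":-0.0033,"wx":-0.001,"wy":-0.001,"wz":-0.145}
{"tx":-0.0052,"ty":0.0130,"tz":-0.0033,"wx":-0.001,"wy":-0.001,"wz":-0.145}
{"tx":-0.0070,"ty":0.0121,"tz":-0.0033,"wx":-0.001,"wy":-0.001,"wz":-0.145}
{"tx":-0.0087,"ty":0.0110,"tz":-0.0032,"wx":-0.001,"wy":-0.001,"wz":-0.145}
```

Call:
{"fn": "move_arm", "kwargs": {"targets": [{"tx": 0, "ty": 0, "tz": -0.003, "wx": 0, "wy": 0, "wz": -0.145, "jaw": 150}, {"tx": 0, "ty": 0, "tz": -0.003, "wx": 0, "wy": 0, "wz": -0.145, "jaw": 150}, {"tx": 0, "ty": 0, "tz": -0.003, "wx": 0, "wy": 0, "wz": -0.145, "jaw": 150}, {"tx": 0, "ty": 0, "tz": -0.003, "wx": 0, "wy": 0, "wz": -0.145, "jaw": 150}, {"tx": 0, "ty": 0, "tz": -0.003, "wx": 0, "wy": 0, "wz": -0.145, "jaw": 150}, {"tx": 0, "ty": 0, "tz": -0.003, "wx": 0, "wy": 0, "wz": -0.145, "jaw": 150}, {"tx": 0, "ty": 0, "tz": -0.003, "wx": 0, "wy": 0, "wz": -0.145, "jaw": 150}, {"tx": 0, "ty": 0, "tz": -0.003, "wx": 0, "wy": 0, "wz": -0.145, "jaw": 150}]}}

```text
t: 3.7
eef_pos: [0.4482, 0.0599, 0.2135]
orientation: [0.513, -0.475, 0.571, -0.429]
wrist_force: [-1.3, -1.7, -0.6]
grip_width: 0.0386
```

Run:
```python
from h import *
plan([.4355,.108,.075],-.072,-.6,grasp=True)
```

```text
t 3.7 at [0.4482 0.0599 0.2135] grip 0.0386 F [-1.3 -1.7 -0.6] n 4 rv [-0.008 -0.037 -0.42 ] d [-0.0135  0.0374 -0.1542] J [ 0.31  0.14 -0.77  2.02  0.29  1.12 -0.71]
{"tx":-0.0157,"ty":0.0362,"tz":-0.0051,"wx":-0.002,"wy":-0.009,"wz":-0.105}
{"tx":-0.0194,"ty":0.0344,"tz":-0.0049,"wx":-0.002,"wy":-0.009,"wz":-0.105}
{"tx":-0.0230,"ty":0.0322,"tz":-0.0046,"wx":-0.002,"wy":-0.009,"wz":-0.105}
{"tx":-0.0263,"ty":0.0296,"tz":-0.0044,"wx":-0.002,"wy":-0.009,"wz":-0.105}
```

Call:
{"fn": "move_arm", "kwargs": {"targets": [{"tx": -0.01, "ty": 0.01, "tz": -0.005, "wx": -0.002, "wy": -0.009, "wz": -0.105, "jaw": 150}, {"tx": -0.013, "ty": 0.02, "tz": -0.005, "wx": -0.002, "wy": -0.009, "wz": -0.105, "jaw": 150}, {"tx": -0.018, "ty": 0.022, "tz": -0.004, "wx": -0.002, "wy": -0.009, "wz": -0.105, "jaw": 150}, {"tx": -0.02, "ty": 0.022, "tz": 0, "wx": -0.002, "wy": -0.009, "wz": -0.105, "jaw": 150}, {"tx": 0, "ty": 0, "tz": 0, "wx": 0, "wy": 0, "wz": 0, "jaw": 150}]}}

```text
t: 4.2
eef_pos: [0.4425, 0.0995, 0.1224]
orientation: [0.612, -0.338, 0.645, -0.308]
wrist_force: [-0.3, 0.4, 1.1]
grip_width: 0.0387
```

Run:
```python
from h import *
plan([.4355,.108,.06],-.072,-.6,grasp=True,n=3)
```

```text
t 4.2 at [0.4425 0.0995 0.1224] grip 0.0387 F [-0.3  0.4  1.1] n 3 rv [-0.025 -0.001  0.02 ] d [-0.0078 -0.0022 -0.0781] J [-0.13  0.51 -0.74  1.99  0.7   1.41 -1.31]
{"tx":-0.0144,"ty":0.0216,"tz":-0.0031,"wx":-0.008,"wy":-0.000,"wz":0.007}
{"tx":-0.0142,"ty":0.0218,"tz":-0.0029,"wx":-0.008,"wy":-0.000,"wz":0.007}
{"tx":-0.0141,"ty":0.0219,"tz":-0.0027,"wx":-0.008,"wy":-0.000,"wz":0.007}
```

Call:
{"fn": "move_arm", "kwargs": {"targets": [{"tx": -0.014, "ty": 0.022, "tz": -0.003, "wx": -0.008, "wy": 0, "wz": 0.007, "jaw": 150}, {"tx": -0.014, "ty": 0.022, "tz": -0.003, "wx": -0.008, "wy": 0, "wz": 0.007, "jaw": 150}, {"tx": -0.014, "ty": 0.022, "tz": -0.003, "wx": -0.008, "wy": 0, "wz": 0.007, "jaw": 150}, {"tx": 0, "ty": 0, "tz": 0, "wx": 0, "wy": 0, "wz": 0, "jaw": 150}]}}

```text
t: 4.6
eef_pos: [0.4355, 0.1001, 0.0443]
orientation: [0.61, -0.353, 0.637, -0.312]
wrist_force: [-0.1, 0.2, 0.8]
grip_width: 0.0384
```

Run:
```python
from h import *
plan([.4355,.108,.027],-.072,-.6,grasp=True,n=3)
im=snapshot("scene")[:,:,::-1];cv2.imwrite("pics/s2.png",cv2.resize(im[150:290,170:350],None,fx=4,fy=4,interpolation=cv2.INTER_CUBIC))
```

```text
t 4.6 at [0.4355 0.1001 0.0443] grip 0.0384 F [-0.1  0.2  0.8] n 3 rv [-0.008 -0.    -0.009] d [-0.0008 -0.0028 -0.033 ] J [-0.15  0.62 -0.71  2.03  0.77  1.29 -1.41]
{"tx":-0.0053,"ty":0.0096,"tz":-0.0003,"wx":-0.003,"wy":-0.000,"wz":-0.003}
{"tx":-0.0054,"ty":0.0096,"tz":-0.0003,"wx":-0.003,"wy":-0.000,"wz":-0.003}
{"tx":-0.0054,"ty":0.0096,"tz":-0.0002,"wx":-0.003,"wy":-0.000,"wz":-0.003}
```

View pics/s2.png

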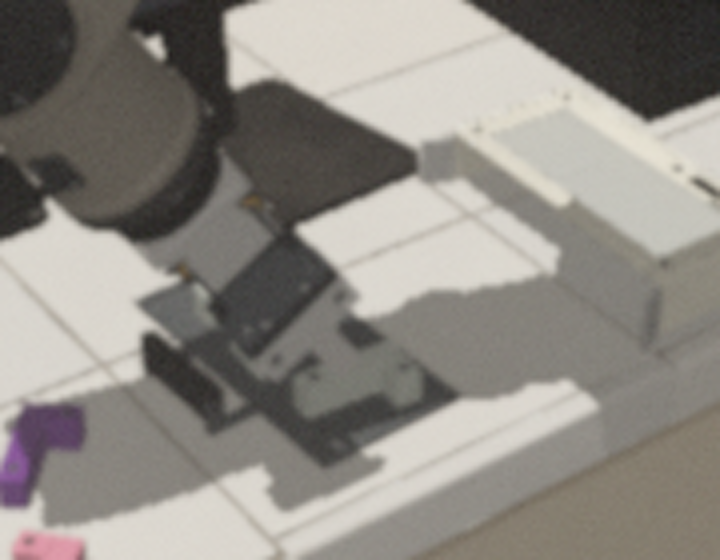

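The gripper straddles the long leg of the near block, at (340,380) in the crop. It is clear of the handle and the middle block. I'll lower and grip.

Call:
{"fn": "move_arm", "kwargs": {"targets": [{"tx": -0.005, "ty": 0.01, "tz": 0, "wx": -0.003, "wy": 0, "wz": -0.003, "jaw": 150}, {"tx": -0.005, "ty": 0.01, "tz": 0, "wx": -0.003, "wy": 0, "wz": -0.003, "jaw": 150}, {"tx": -0.005, "ty": 0.009, "tz": 0, "wx": -0.003, "wy": 0, "wz": -0.003, "jaw": 150}, {"tx": 0, "ty": 0, "tz": 0, "wx": 0, "wy": 0, "wz": 0, "jaw": 255}, {"tx": 0, "ty": 0, "tz": 0, "wx": 0, "wy": 0, "wz": 0, "jaw": 255}, {"tx": 0, "ty": 0, "tz": 0, "wx": 0, "wy": 0, "wz": 0, "jaw": 255}, {"tx": 0, "ty": 0, "tz": 0, "wx": 0, "wy": 0, "wz": 0, "jaw": 255}, {"tx": 0, "ty": 0, "tz": 0, "wx": 0, "wy": 0, "wz": 0, "jaw": 255}]}}

```text
t: 5.45
eef_pos: [0.4395, 0.0977, 0.0162]
orientation: [0.609, -0.353, 0.639, -0.309]
wrist_force: [-0.3, 1.0, -1.0]
grip_width: 0.0178
```

Run:
```python
from h import *
plan([.4355,.108,.12],-.072,-.6,grasp=True,n=3)
```

```text
t 5.45 at [0.4395 0.0977 0.0162] grip 0.0178 F [-0.3  1.  -1. ] n 3 rv [-0.006 -0.007 -0.004] d [-0.0048 -0.0004  0.0881] J [-0.16  0.67 -0.69  2.03  0.81  1.27 -1.45]
{"tx":0.0167,"ty":-0.0242,"tz":-0.0013,"wx":-0.002,"wy":-0.002,"wz":-0.001}
{"tx":0.0167,"ty":-0.0242,"tz":-0.0014,"wx":-0.002,"wy":-0.002,"wz":-0.001}
{"tx":0.0168,"ty":-0.0241,"tz":-0.0015,"wx":-0.002,"wy":-0.002,"wz":-0.001}
```

Gripped at 17.8 mm. I'll lift, then turn +90° about the jaw axis.

Call:
{"fn": "move_arm", "kwargs": {"targets": [{"tx": 0.012, "ty": -0.018, "tz": 0, "wx": 0, "wy": 0, "wz": 0, "jaw": 255}, {"tx": 0.017, "ty": -0.024, "tz": -0.001, "wx": 0, "wy": 0, "wz": 0, "jaw": 255}, {"tx": 0.017, "ty": -0.024, "tz": -0.001, "wx": 0, "wy": 0, "wz": 0, "jaw": 255}, {"tx": 0.011, "ty": -0.016, "tz": -0.001, "wx": 0, "wy": 0, "wz": 0.06, "jaw": 255}, {"tx": 0, "ty": 0, "tz": 0, "wx": 0, "wy": 0, "wz": 0.12, "jaw": 255}, {"tx": 0, "ty": 0, "tz": 0, "wx": 0, "wy": 0, "wz": 0.13, "jaw": 255}, {"tx": 0, "ty": 0, "tz": 0, "wx": 0, "wy": 0, "wz": 0.13, "jaw": 255}, {"tx": 0, "ty": 0, "tz": 0, "wx": 0, "wy": 0, "wz": 0.13, "jaw": 255}]}}

```text
t: 6.25
eef_pos: [0.4359, 0.1025, 0.1204]
orientation: [0.486, -0.507, 0.524, -0.482]
wrist_force: [-0.7, 0.7, -1.4]
grip_width: 0.0175
```

Run:
```python
from h import *
plan([.4395,.09,.11],-.072,.97)
```

```text
t 6.25 at [0.4359 0.1025 0.1204] grip 0.0175 F [-0.7  0.7 -1.4] n 7 rv [-0.007  0.014  0.991] d [ 0.0036 -0.0125 -0.0104] J [ 0.43  0.27 -0.92  2.14  0.32  0.86 -0.75]
{"tx":0.0017,"ty":0.0015,"tz":0.0006,"wx":-0.001,"wy":0.002,"wz":0.142}
{"tx":0.0019,"ty":0.0013,"tz":0.0006,"wx":-0.001,"wy":0.002,"wz":0.142}
{"tx":0.0021,"ty":0.0010,"tz":0.0006,"wx":-0.001,"wy":0.002,"wz":0.142}
{"tx":0.0022,"ty":0.0007,"tz":0.0006,"wx":-0.001,"wy":0.002,"wz":0.142}
{"tx":0.0023,"ty":0.0004,"tz":0.0006,"wx":-0.001,"wy":0.002,"wz":0.142}
{"tx":0.0023,"ty":0.0000,"tz":0.0006,"wx":-0.001,"wy":0.002,"wz":0.142}
{"tx":0.0023,"ty":-0.0003,"tz":0.0006,"wx":-0.001,"wy":0.002,"wz":0.142}
```

Call:
{"fn": "move_arm", "kwargs": {"targets": [{"tx": 0.001, "ty": 0, "tz": 0.001, "wx": 0, "wy": 0.002, "wz": 0.14, "jaw": 255}, {"tx": 0.001, "ty": 0, "tz": 0.001, "wx": 0, "wy": 0.002, "wz": 0.14, "jaw": 255}, {"tx": 0.001, "ty": 0, "tz": 0.001, "wx": 0, "wy": 0.002, "wz": 0.14, "jaw": 255}, {"tx": 0.001, "ty": 0, "tz": 0.001, "wx": 0, "wy": 0.002, "wz": 0.14, "jaw": 255}, {"tx": 0.001, "ty": 0, "tz": 0.001, "wx": 0, "wy": 0.002, "wz": 0.14, "jaw": 255}, {"tx": 0.001, "ty": 0, "tz": 0.001, "wx": 0, "wy": 0.002, "wz": 0.13, "jaw": 255}, {"tx": 0, "ty": 0, "tz": 0.001, "wx": 0, "wy": 0.002, "wz": 0.1, "jaw": 255}, {"tx": 0, "ty": 0, "tz": 0, "wx": 0, "wy": 0, "wz": 0, "jaw": 255}]}}

```text
t: 7.05
eef_pos: [0.4432, 0.0921, 0.1205]
orientation: [-0.228, 0.666, -0.284, 0.652]
wrist_force: [1.1, 0.0, -1.3]
grip_width: 0.0177
```

Run:
```python
from h import *
plan([.4395,.09,.062],-.072,.965)
im=snapshot("scene")[:,:,::-1];cv2.imwrite("pics/s3.png",cv2.resize(im[130:290,170:370],None,fx=3.75,fy=3.75,interpolation=cv2.INTER_CUBIC))
```

```text
t 7.05 at [0.4432 0.0921 0.1205] grip 0.0177 F [ 1.1  0.  -1.3] n 2 rv [-0.014  0.002  0.135] d [-0.0037 -0.0021 -0.0585] J [ 1.2   0.7  -1.17  2.19 -0.31  0.69  0.29]
{"tx":0.0224,"ty":0.0188,"tz":-0.0021,"wx":-0.007,"wy":0.001,"wz":0.067}
{"tx":0.0236,"ty":0.0173,"tz":-0.0019,"wx":-0.007,"wy":0.001,"wz":0.067}
```

View pics/s3.png

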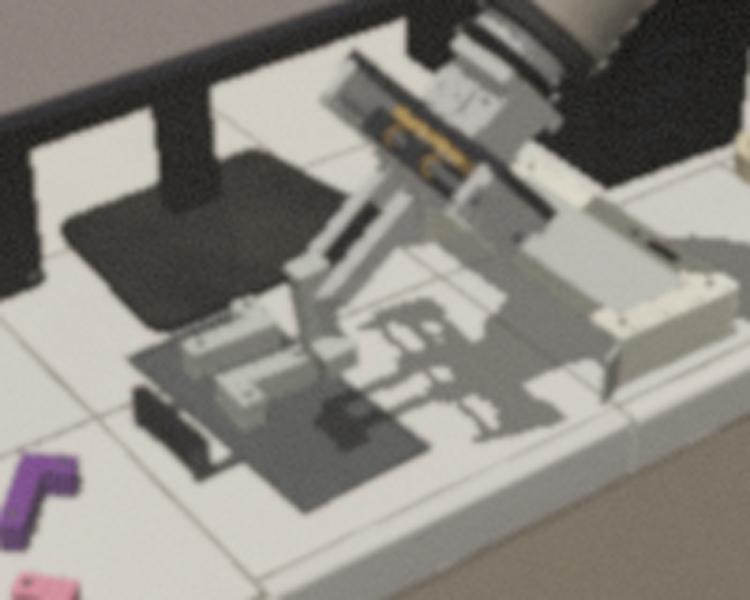

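The block hangs at about (325,330) in the crop with its foot end down and its free end up. It needs 0.135 rad more turn, then lowering.

Call:
{"fn": "move_arm", "kwargs": {"targets": [{"tx": 0.008, "ty": 0.008, "tz": 0.006, "wx": -0.006, "wy": 0, "wz": 0.07, "jaw": 255}, {"tx": 0.012, "ty": 0.01, "tz": 0.004, "wx": -0.006, "wy": 0, "wz": 0.065, "jaw": 255}, {"tx": 0.015, "ty": 0.011, "tz": 0, "wx": 0, "wy": 0, "wz": 0, "jaw": 255}, {"tx": 0, "ty": 0, "tz": 0, "wx": 0, "wy": 0, "wz": 0, "jaw": 255}]}}

```text
t: 7.5
eef_pos: [0.4549, 0.0947, 0.0759]
orientation: [-0.195, 0.676, -0.239, 0.669]
wrist_force: [0.6, 0.8, 0.2]
grip_width: 0.0176
```

Run:
```python
from h import *
plan([.452,.09,.056],-.072,.965,n=3)
```

```text
t 7.5 at [0.4549 0.0947 0.0759] grip 0.0176 F [0.6 0.8 0.2] n 3 rv [0.002 0.013 0.018] d [-0.0029 -0.0047 -0.0199] J [ 1.17  0.89 -1.1   2.16 -0.27  0.66  0.38]
{"tx":0.0063,"ty":0.0026,"tz":-0.0009,"wx":0.001,"wy":0.004,"wz":0.006}
{"tx":0.0064,"ty":0.0025,"tz":-0.0009,"wx":0.001,"wy":0.004,"wz":0.006}
{"tx":0.0064,"ty":0.0025,"tz":-0.0009,"wx":0.001,"wy":0.004,"wz":0.006}
```

Call:
{"fn": "move_arm", "kwargs": {"targets": [{"tx": 0.008, "ty": 0.003, "tz": 0, "wx": 0, "wy": 0.004, "wz": 0.014, "jaw": 255}, {"tx": 0.008, "ty": 0.003, "tz": 0, "wx": 0, "wy": 0.004, "wz": 0.014, "jaw": 255}, {"tx": 0.006, "ty": 0.003, "tz": 0, "wx": 0, "wy": 0, "wz": 0, "jaw": 255}, {"tx": 0, "ty": 0, "tz": 0, "wx": 0, "wy": 0, "wz": 0, "jaw": 255}]}}

```text
t: 7.9
eef_pos: [0.4546, 0.09, 0.053]
orientation: [-0.188, 0.679, -0.232, 0.67]
wrist_force: [-0.0, -0.2, -0.5]
grip_width: 0.0179
```

Run:
```python
from h import *
plan([.455,.092,.047],-.072,.975,n=3)
```

```text
t 7.9 at [0.4546 0.09   0.053 ] grip 0.0179 F [-0.  -0.2 -0.5] n 3 rv [0.004 0.01  0.007] d [ 0.0004  0.002  -0.006 ] J [ 1.16  0.95 -1.07  2.15 -0.25  0.65  0.41]
{"tx":0.0013,"ty":0.0017,"tz":0.0001,"wx":0.001,"wy":0.003,"wz":0.002}
{"tx":0.0013,"ty":0.0017,"tz":0.0001,"wx":0.001,"wy":0.003,"wz":0.002}
{"tx":0.0013,"ty":0.0017,"tz":0.0001,"wx":0.001,"wy":0.003,"wz":0.002}
```

Call:
{"fn": "move_arm", "kwargs": {"targets": [{"tx": 0.0025, "ty": 0.0025, "tz": 0, "wx": 0, "wy": 0.003, "wz": 0.004, "jaw": 255}, {"tx": 0.0025, "ty": 0.0025, "tz": 0, "wx": 0, "wy": 0.003, "wz": 0.004, "jaw": 255}, {"tx": 0, "ty": 0, "tz": 0, "wx": 0, "wy": 0, "wz": 0, "jaw": 255}]}}

```text
t: 8.2
eef_pos: [0.455, 0.0918, 0.0474]
orientation: [-0.184, 0.682, -0.229, 0.669]
wrist_force: [0.5, 0.6, -1.2]
grip_width: 0.0181
```

Run:
```python
from h import *
plan([.455,.092,.045],-.072,.975,n=2)
```

```text
t 8.2 at [0.455  0.0918 0.0474] grip 0.0181 F [ 0.5  0.6 -1.2] n 2 rv [ 0.005  0.004 -0.003] d [ 0.      0.0002 -0.0024] J [ 1.16  0.97 -1.06  2.15 -0.25  0.64  0.42]
{"tx":0.0009,"ty":0.0007,"tz":0.0000,"wx":0.002,"wy":0.002,"wz":-0.001}
{"tx":0.0009,"ty":0.0007,"tz":0.0000,"wx":0.002,"wy":0.002,"wz":-0.001}
```

Noise is about 1 N. I'll go down in 1 mm steps, checking the force after each pair.

Call:
{"fn": "move_arm", "kwargs": {"targets": [{"tx": 0.001, "ty": 0.0008, "tz": 0, "wx": 0, "wy": 0, "wz": 0, "jaw": 255}, {"tx": 0.001, "ty": 0.0008, "tz": 0, "wx": 0, "wy": 0, "wz": 0, "jaw": 255}]}}

```text
t: 8.4
eef_pos: [0.4554, 0.0927, 0.0468]
orientation: [-0.183, 0.683, -0.228, 0.67]
wrist_force: [-4.5, -11.4, 24.9]
grip_width: 0.0173
```

Call:
{"fn": "move_arm", "kwargs": {"targets": [{"tx": 0.001, "ty": 0.0008, "tz": 0, "wx": 0, "wy": 0, "wz": 0, "jaw": 255}, {"tx": 0.001, "ty": 0.0008, "tz": 0, "wx": 0, "wy": 0, "wz": 0, "jaw": 255}]}}

```text
t: 8.6
eef_pos: [0.4555, 0.0934, 0.0463]
orientation: [-0.183, 0.683, -0.226, 0.67]
wrist_force: [-5.2, -11.1, 21.8]
grip_width: 0.0175
```

Run:
```python
from h import *
plan([.455,.092,.045],-.072,.975,n=2)
```

```text
t 8.6 at [0.4555 0.0934 0.0463] grip 0.0175 F [ -5.2 -11.1  21.8] n 2 rv [ 0.006  0.005 -0.008] d [-0.0005 -0.0014 -0.0013] J [ 1.16  0.98 -1.06  2.15 -0.25  0.64  0.42]
{"tx":0.0010,"ty":-0.0002,"tz":-0.0002,"wx":0.003,"wy":0.002,"wz":-0.004}
{"tx":0.0010,"ty":-0.0002,"tz":-0.0002,"wx":0.003,"wy":0.002,"wz":-0.004}
```

Contact. I'll relax and open.

Call:
{"fn": "move_arm", "kwargs": {"targets": [{"tx": -0.0008, "ty": -0.0006, "tz": 0, "wx": 0, "wy": 0, "wz": 0, "jaw": 255}, {"tx": 0, "ty": 0, "tz": 0, "wx": 0, "wy": 0, "wz": 0, "jaw": 195}, {"tx": 0, "ty": 0, "tz": 0, "wx": 0, "wy": 0, "wz": 0, "jaw": 185}, {"tx": 0, "ty": 0, "tz": 0, "wx": 0, "wy": 0, "wz": 0, "jaw": 165}, {"tx": 0, "ty": 0, "tz": 0, "wx": 0, "wy": 0, "wz": 0, "jaw": 165}]}}

```text
t: 9.1
eef_pos: [0.4556, 0.0934, 0.0474]
orientation: [-0.183, 0.683, -0.227, 0.67]
wrist_force: [0.7, 0.6, -0.3]
grip_width: 0.033
```

Run:
```python
from h import *
plan([.455,.092,.045],-.072,.975,n=1)
im=snapshot("scene")[:,:,::-1];cv2.imwrite("pics/s4.png",cv2.resize(im[150:290,190:340],None,fx=4,fy=4,interpolation=cv2.INTER_CUBIC))
```

```text
t 9.1 at [0.4556 0.0934 0.0474] grip 0.033 F [ 0.7  0.6 -0.3] n 1 rv [ 0.005  0.005 -0.008] d [-0.0006 -0.0014 -0.0024] J [ 1.16  0.98 -1.06  2.15 -0.25  0.64  0.42]
{"tx":0.0028,"ty":0.0001,"tz":-0.0005,"wx":0.005,"wy":0.005,"wz":-0.008}
```

View pics/s4.png

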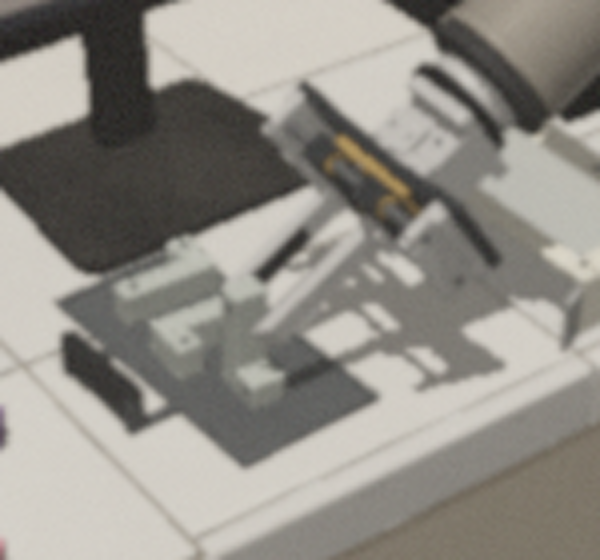

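The block stands upright at (245,335) in the crop, clear of the middle block, and the fingers are open. I'll back off along the fingers, go up and swing over to the other side.

Call:
{"fn": "move_arm", "kwargs": {"targets": [{"tx": 0, "ty": -0.015, "tz": 0, "wx": 0, "wy": 0, "wz": 0, "jaw": 165}, {"tx": 0, "ty": -0.025, "tz": 0, "wx": 0, "wy": 0, "wz": 0, "jaw": 165}, {"tx": 0, "ty": -0.03, "tz": 0, "wx": 0, "wy": 0, "wz": 0, "jaw": 150}, {"tx": -0.035, "ty": -0.02, "tz": 0, "wx": 0, "wy": 0, "wz": -0.05, "jaw": 150}, {"tx": -0.04, "ty": -0.018, "tz": 0, "wx": 0, "wy": 0, "wz": -0.12, "jaw": 150}, {"tx": -0.03, "ty": -0.02, "tz": 0, "wx": 0, "wy": 0, "wz": -0.14, "jaw": 150}, {"tx": -0.02, "ty": -0.015, "tz": 0, "wx": 0, "wy": 0, "wz": -0.14, "jaw": 150}, {"tx": 0, "ty": 0, "tz": 0, "wx": 0, "wy": 0, "wz": -0.14, "jaw": 150}]}}

```text
t: 9.95
eef_pos: [0.4543, 0.0469, 0.2071]
orientation: [-0.344, 0.62, -0.384, 0.592]
wrist_force: [-0.2, 0.1, -1.3]
grip_width: 0.0388
```

Run:
```python
from h import *
plan([.4556,.17,.16],-.072,-.8)
```

```text
t 9.95 at [0.4543 0.0469 0.2071] grip 0.0388 F [-0.2  0.1 -1.3] n 9 rv [ 0.004  0.003 -1.289] d [ 0.0013  0.1231 -0.0471] J [ 1.15  0.3  -1.15  2.06 -0.27  0.95  0.1 ]
{"tx":-0.0096,"ty":0.0110,"tz":-0.0008,"wx":0.000,"wy":0.000,"wz":-0.143}
{"tx":-0.0111,"ty":0.0095,"tz":-0.0008,"wx":0.000,"wy":0.000,"wz":-0.143}
{"tx":-0.0123,"ty":0.0079,"tz":-0.0008,"wx":0.000,"wy":0.000,"wz":-0.143}
{"tx":-0.0133,"ty":0.0060,"tz":-0.0008,"wx":0.000,"wy":0.000,"wz":-0.143}
{"tx":-0.0140,"ty":0.0041,"tz":-0.0008,"wx":0.000,"wy":0.000,"wz":-0.143}
{"tx":-0.0145,"ty":0.0020,"tz":-0.0008,"wx":0.000,"wy":0.000,"wz":-0.143}
{"tx":-0.0146,"ty":-0.0001,"tz":-0.0008,"wx":0.000,"wy":0.000,"wz":-0.143}
{"tx":-0.0145,"ty":-0.0022,"tz":-0.0008,"wx":0.000,"wy":0.000,"wz":-0.143}
{"tx":-0.0140,"ty":-0.0042,"tz":-0.0008,"wx":0.000,"wy":0.000,"wz":-0.143}
```

Call:
{"fn": "move_arm", "kwargs": {"targets": [{"tx": -0.014, "ty": 0.007, "tz": -0.001, "wx": 0, "wy": 0, "wz": -0.143, "jaw": 150}, {"tx": -0.014, "ty": 0.006, "tz": -0.001, "wx": 0, "wy": 0, "wz": -0.143, "jaw": 150}, {"tx": -0.015, "ty": 0.004, "tz": -0.001, "wx": 0, "wy": 0, "wz": -0.143, "jaw": 150}, {"tx": -0.015, "ty": 0.003, "tz": -0.001, "wx": 0, "wy": 0, "wz": -0.143, "jaw": 150}, {"tx": -0.015, "ty": 0.002, "tz": -0.001, "wx": 0, "wy": 0, "wz": -0.143, "jaw": 150}, {"tx": -0.015, "ty": 0, "tz": -0.001, "wx": 0, "wy": 0, "wz": -0.143, "jaw": 150}, {"tx": -0.015, "ty": -0.002, "tz": -0.001, "wx": 0, "wy": 0, "wz": -0.143, "jaw": 150}, {"tx": -0.015, "ty": -0.003, "tz": 0, "wx": 0, "wy": 0, "wz": -0.143, "jaw": 150}]}}

```text
t: 10.75
eef_pos: [0.4527, 0.142, 0.2023]
orientation: [0.588, -0.404, 0.604, -0.355]
wrist_force: [0.7, -0.7, 1.0]
grip_width: 0.0388
```

Run:
```python
from h import *
plan([.4556,.165,.115],-.072,-.8,n=4)
im=snapshot("top")[:,:,::-1];cv2.imwrite("pics/t5.png",cv2.resize(im[172:262,212:312],None,fx=6,fy=6,interpolation=cv2.INTER_CUBIC))
```

```text
t 10.75 at [0.4527 0.142  0.2023] grip 0.0388 F [ 0.7 -0.7  1. ] n 4 rv [ 0.014  0.011 -0.362] d [ 0.0029  0.023  -0.0873] J [ 0.09  0.42 -0.97  1.87  0.58  1.46 -1.16]
{"tx":-0.0145,"ty":0.0173,"tz":0.0007,"wx":0.004,"wy":0.003,"wz":-0.090}
{"tx":-0.0160,"ty":0.0159,"tz":0.0006,"wx":0.004,"wy":0.003,"wz":-0.090}
{"tx":-0.0174,"ty":0.0144,"tz":0.0005,"wx":0.004,"wy":0.003,"wz":-0.090}
{"tx":-0.0186,"ty":0.0128,"tz":0.0004,"wx":0.004,"wy":0.003,"wz":-0.090}
```

Call:
{"fn": "move_arm", "kwargs": {"targets": [{"tx": -0.012, "ty": 0.008, "tz": 0.001, "wx": 0.004, "wy": 0.003, "wz": -0.09, "jaw": 150}, {"tx": -0.014, "ty": 0.014, "tz": 0.001, "wx": 0.004, "wy": 0.003, "wz": -0.09, "jaw": 150}, {"tx": -0.015, "ty": 0.014, "tz": 0.001, "wx": 0.004, "wy": 0.003, "wz": -0.09, "jaw": 150}, {"tx": -0.016, "ty": 0.013, "tz": 0, "wx": 0.004, "wy": 0.003, "wz": -0.09, "jaw": 150}, {"tx": 0, "ty": 0, "tz": 0, "wx": 0, "wy": 0, "wz": 0, "jaw": 150}]}}

```text
t: 11.3
eef_pos: [0.4535, 0.1715, 0.1246]
orientation: [0.65, -0.279, 0.664, -0.242]
wrist_force: [-0.7, 0.1, 0.8]
grip_width: 0.0388
```

Run:
```python
from h import *
plan([.4556,.0945+.055,.055+.0535],-.072,-.8,grasp=True,n=3)
im=snapshot("scene")[:,:,::-1];cv2.imwrite("pics/s6.png",cv2.resize(im[150:290,170:340],None,fx=4,fy=4,interpolation=cv2.INTER_CUBIC))
```

```text
t 11.3 at [0.4535 0.1715 0.1246] grip 0.0388 F [-0.7  0.1  0.8] n 3 rv [-0.011  0.012  0.017] d [ 0.0011 -0.0356 -0.0293] J [-0.28  0.73 -0.8   1.78  0.76  1.72 -1.45]
{"tx":0.0010,"ty":0.0153,"tz":0.0010,"wx":-0.004,"wy":0.004,"wz":0.006}
{"tx":0.0011,"ty":0.0153,"tz":0.0011,"wx":-0.004,"wy":0.004,"wz":0.006}
{"tx":0.0011,"ty":0.0153,"tz":0.0012,"wx":-0.004,"wy":0.004,"wz":0.006}
```

View pics/s6.png

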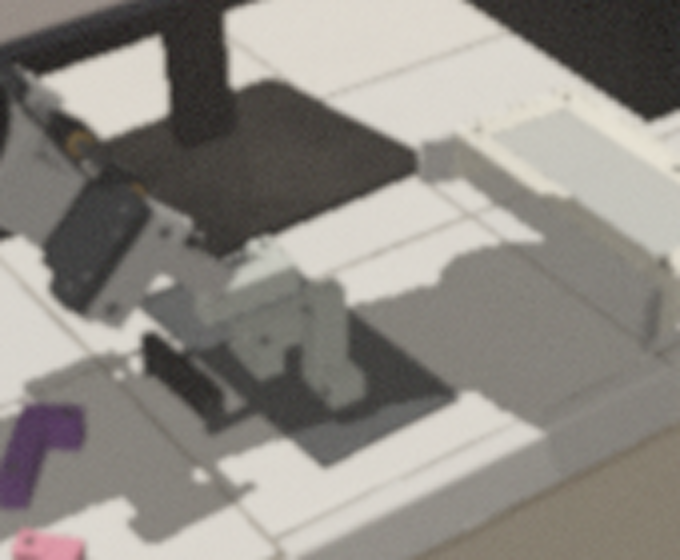

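The standing block's top is at (325,290) in the crop, with the gripper on its handle side and lined up. I'll advance along the fingers.

Call:
{"fn": "move_arm", "kwargs": {"targets": [{"tx": 0.001, "ty": 0.02, "tz": 0.001, "wx": -0.004, "wy": 0.004, "wz": 0.006, "jaw": 150}, {"tx": 0.001, "ty": 0.025, "tz": 0.001, "wx": -0.004, "wy": 0.004, "wz": 0.006, "jaw": 150}, {"tx": 0.001, "ty": 0.025, "tz": 0.001, "wx": -0.004, "wy": 0.004, "wz": 0.006, "jaw": 150}, {"tx": 0, "ty": 0.02, "tz": 0, "wx": 0, "wy": 0, "wz": 0, "jaw": 150}, {"tx": 0, "ty": 0, "tz": 0, "wx": 0, "wy": 0, "wz": 0, "jaw": 150}]}}

```text
t: 11.85
eef_pos: [0.4552, 0.102, 0.0707]
orientation: [0.639, -0.298, 0.665, -0.248]
wrist_force: [-0.9, -0.4, 0.6]
grip_width: 0.0386
```

Run:
```python
from h import *
plan([.4556,.0945,.055],-.072,-.8,grasp=True,n=3)
```

```text
t 11.85 at [0.4552 0.102  0.0707] grip 0.0386 F [-0.9 -0.4  0.6] n 3 rv [ 0.    -0.009 -0.023] d [-0.0006 -0.0211 -0.029 ] J [-0.17  0.74 -0.78  1.91  0.83  1.57 -1.47]
{"tx":-0.0018,"ty":0.0118,"tz":0.0003,"wx":0.000,"wy":-0.003,"wz":-0.008}
{"tx":-0.0019,"ty":0.0118,"tz":0.0003,"wx":0.000,"wy":-0.003,"wz":-0.008}
{"tx":-0.0019,"ty":0.0118,"tz":0.0003,"wx":0.000,"wy":-0.003,"wz":-0.008}
```

Call:
{"fn": "move_arm", "kwargs": {"targets": [{"tx": -0.002, "ty": 0.012, "tz": 0, "wx": 0, "wy": -0.003, "wz": -0.008, "jaw": 150}, {"tx": -0.002, "ty": 0.012, "tz": 0, "wx": 0, "wy": -0.003, "wz": -0.008, "jaw": 150}, {"tx": -0.002, "ty": 0.011, "tz": 0, "wx": 0, "wy": -0.003, "wz": -0.008, "jaw": 150}, {"tx": 0, "ty": 0, "tz": 0, "wx": 0, "wy": 0, "wz": 0, "jaw": 255}, {"tx": 0, "ty": 0, "tz": 0, "wx": 0, "wy": 0, "wz": 0, "jaw": 255}, {"tx": 0, "ty": 0, "tz": 0, "wx": 0, "wy": 0, "wz": 0, "jaw": 255}, {"tx": 0, "ty": 0, "tz": 0, "wx": 0, "wy": 0, "wz": 0, "jaw": 255}, {"tx": 0, "ty": 0, "tz": 0, "wx": 0, "wy": 0, "wz": 0, "jaw": 255}]}}

```text
t: 12.65
eef_pos: [0.4555, 0.0828, 0.0431]
orientation: [0.643, -0.29, 0.665, -0.244]
wrist_force: [0.0, -0.1, -1.3]
grip_width: 0.0178
```

Run:
```python
from h import *
s=sense();print(R.from_quat(s['orientation']).as_matrix().round(3))
plan([.445,.09,.12],-.072,-.8,n=3)
```

```text
[[-0.053 -0.049  0.997]
 [-0.698 -0.713 -0.073]
 [ 0.714 -0.7    0.004]]
t 12.65 at [0.4555 0.0828 0.0431] grip 0.0178 F [ 0.  -0.1 -1.3] n 3 rv [-0.002 -0.003 -0.004] d [-0.0105  0.0072  0.0769] J [-0.17  0.78 -0.75  1.94  0.87  1.54 -1.49]
{"tx":0.0168,"ty":-0.0195,"tz":-0.0036,"wx":-0.001,"wy":-0.001,"wz":-0.001}
{"tx":0.0168,"ty":-0.0194,"tz":-0.0036,"wx":-0.001,"wy":-0.001,"wz":-0.001}
{"tx":0.0169,"ty":-0.0194,"tz":-0.0036,"wx":-0.001,"wy":-0.001,"wz":-0.001}
```

I inserted too deep: laid down, the fingertips would touch the tray floor. I'll open, retract 14 mm and regrip.

Call:
{"fn": "move_arm", "kwargs": {"targets": [{"tx": 0, "ty": 0, "tz": 0, "wx": 0, "wy": 0, "wz": 0, "jaw": 190}, {"tx": 0, "ty": 0, "tz": 0, "wx": 0, "wy": 0, "wz": 0, "jaw": 180}, {"tx": 0.001, "ty": -0.007, "tz": 0, "wx": 0, "wy": 0, "wz": 0, "jaw": 180}, {"tx": 0.001, "ty": -0.007, "tz": 0, "wx": 0, "wy": 0, "wz": 0, "jaw": 180}, {"tx": 0, "ty": 0, "tz": 0, "wx": 0, "wy": 0, "wz": 0, "jaw": 255}, {"tx": 0, "ty": 0, "tz": 0, "wx": 0, "wy": 0, "wz": 0, "jaw": 255}, {"tx": 0, "ty": 0, "tz": 0, "wx": 0, "wy": 0, "wz": 0, "jaw": 255}, {"tx": 0, "ty": 0, "tz": 0, "wx": 0, "wy": 0, "wz": 0, "jaw": 255}]}}

```text
t: 13.45
eef_pos: [0.4564, 0.093, 0.056]
orientation: [0.643, -0.29, 0.665, -0.244]
wrist_force: [0.6, -0.3, -1.1]
grip_width: 0.0177
```

Run:
```python
from h import *
plan([.445,.09,.13],-.072,-.8,n=3)
```

```text
t 13.45 at [0.4564 0.093  0.056 ] grip 0.0177 F [ 0.6 -0.3 -1.1] n 3 rv [-0.003 -0.003 -0.005] d [-0.0114 -0.003   0.074 ] J [-0.18  0.77 -0.76  1.92  0.85  1.56 -1.48]
{"tx":0.0185,"ty":-0.0164,"tz":-0.0036,"wx":-0.001,"wy":-0.001,"wz":-0.002}
{"tx":0.0185,"ty":-0.0164,"tz":-0.0036,"wx":-0.001,"wy":-0.001,"wz":-0.002}
{"tx":0.0186,"ty":-0.0163,"tz":-0.0037,"wx":-0.001,"wy":-0.001,"wz":-0.002}
```

Call:
{"fn": "move_arm", "kwargs": {"targets": [{"tx": 0.012, "ty": -0.012, "tz": -0.002, "wx": 0, "wy": 0, "wz": 0, "jaw": 255}, {"tx": 0.018, "ty": -0.016, "tz": -0.003, "wx": 0, "wy": 0, "wz": 0, "jaw": 255}, {"tx": 0.018, "ty": -0.016, "tz": -0.003, "wx": 0, "wy": 0, "wz": 0.03, "jaw": 255}, {"tx": 0.014, "ty": -0.01, "tz": -0.003, "wx": 0, "wy": 0, "wz": 0.1, "jaw": 255}, {"tx": 0, "ty": 0, "tz": -0.003, "wx": 0, "wy": 0, "wz": 0.13, "jaw": 255}, {"tx": 0, "ty": 0, "tz": -0.003, "wx": 0, "wy": 0, "wz": 0.14, "jaw": 255}, {"tx": 0, "ty": 0, "tz": 0, "wx": 0, "wy": 0, "wz": 0.14, "jaw": 255}, {"tx": 0, "ty": 0, "tz": 0, "wx": 0, "wy": 0, "wz": 0.14, "jaw": 255}]}}

```text
t: 14.25
eef_pos: [0.4357, 0.0932, 0.1451]
orientation: [0.52, -0.478, 0.549, -0.447]
wrist_force: [-0.0, -0.4, -0.6]
grip_width: 0.0178
```

Run:
```python
from h import *
plan([.439,.076,.11],-.072,.768,n=8)
```

```text
t 14.25 at [0.4357 0.0932 0.1451] grip 0.0178 F [-0.  -0.4 -0.6] n 8 rv [0.001 0.012 0.912] d [ 0.0033 -0.0172 -0.0351] J [ 0.47  0.31 -1.06  2.09  0.45  1.04 -0.9 ]
{"tx":0.0015,"ty":0.0047,"tz":0.0005,"wx":0.000,"wy":0.001,"wz":0.114}
{"tx":0.0020,"ty":0.0045,"tz":0.0005,"wx":0.000,"wy":0.001,"wz":0.114}
{"tx":0.0025,"ty":0.0042,"tz":0.0005,"wx":0.000,"wy":0.001,"wz":0.114}
{"tx":0.0029,"ty":0.0039,"tz":0.0005,"wx":0.000,"wy":0.001,"wz":0.114}
{"tx":0.0034,"ty":0.0035,"tz":0.0005,"wx":0.000,"wy":0.001,"wz":0.114}
{"tx":0.0037,"ty":0.0031,"tz":0.0005,"wx":0.000,"wy":0.001,"wz":0.114}
{"tx":0.0041,"ty":0.0027,"tz":0.0006,"wx":0.000,"wy":0.001,"wz":0.114}
{"tx":0.0044,"ty":0.0022,"tz":0.0006,"wx":0.000,"wy":0.001,"wz":0.114}
```

Call:
{"fn": "move_arm", "kwargs": {"targets": [{"tx": 0.001, "ty": 0.002, "tz": 0.001, "wx": 0, "wy": 0.001, "wz": 0.12, "jaw": 255}, {"tx": 0.001, "ty": 0.002, "tz": 0.001, "wx": 0, "wy": 0.001, "wz": 0.12, "jaw": 255}, {"tx": 0.002, "ty": 0.002, "tz": 0.001, "wx": 0, "wy": 0.001, "wz": 0.12, "jaw": 255}, {"tx": 0.002, "ty": 0.002, "tz": 0.001, "wx": 0, "wy": 0.001, "wz": 0.12, "jaw": 255}, {"tx": 0.002, "ty": 0.002, "tz": 0.001, "wx": 0, "wy": 0.001, "wz": 0.12, "jaw": 255}, {"tx": 0.002, "ty": 0.002, "tz": 0, "wx": 0, "wy": 0.001, "wz": 0.12, "jaw": 255}, {"tx": 0.003, "ty": 0.002, "tz": 0, "wx": 0, "wy": 0.001, "wz": 0.12, "jaw": 255}, {"tx": 0, "ty": 0, "tz": 0, "wx": 0, "wy": 0, "wz": 0.05, "jaw": 255}]}}

```text
t: 15.05
eef_pos: [0.4425, 0.0791, 0.1365]
orientation: [-0.258, 0.65, -0.31, 0.644]
wrist_force: [-0.1, 0.4, -0.1]
grip_width: 0.0179
```

Run:
```python
from h import *
plan([.439,.076,.035],-.072,.768,n=5)
```

```text
t 15.05 at [0.4425 0.0791 0.1365] grip 0.0179 F [-0.1  0.4 -0.1] n 5 rv [-0.015  0.017  0.023] d [-0.0035 -0.0031 -0.1015] J [ 1.21  0.59 -1.19  2.18 -0.3   0.73  0.26]
{"tx":0.0142,"ty":0.0145,"tz":-0.0011,"wx":-0.003,"wy":0.003,"wz":0.005}
{"tx":0.0143,"ty":0.0144,"tz":-0.0010,"wx":-0.003,"wy":0.003,"wz":0.005}
{"tx":0.0144,"ty":0.0143,"tz":-0.0009,"wx":-0.003,"wy":0.003,"wz":0.005}
{"tx":0.0144,"ty":0.0143,"tz":-0.0008,"wx":-0.003,"wy":0.003,"wz":0.005}
{"tx":0.0145,"ty":0.0142,"tz":-0.0007,"wx":-0.003,"wy":0.003,"wz":0.005}
```

Call:
{"fn": "move_arm", "kwargs": {"targets": [{"tx": 0.012, "ty": 0.012, "tz": -0.001, "wx": -0.003, "wy": 0.003, "wz": 0.005, "jaw": 255}, {"tx": 0.014, "ty": 0.014, "tz": -0.001, "wx": -0.003, "wy": 0.003, "wz": 0.005, "jaw": 255}, {"tx": 0.014, "ty": 0.014, "tz": -0.001, "wx": -0.003, "wy": 0.003, "wz": 0.005, "jaw": 255}, {"tx": 0.014, "ty": 0.014, "tz": -0.001, "wx": -0.003, "wy": 0.003, "wz": 0.005, "jaw": 255}, {"tx": 0.01, "ty": 0.01, "tz": 0, "wx": 0, "wy": 0, "wz": 0, "jaw": 255}, {"tx": 0, "ty": 0, "tz": 0, "wx": 0, "wy": 0, "wz": 0, "jaw": 255}]}}

```text
t: 15.65
eef_pos: [0.4398, 0.0736, 0.0449]
orientation: [-0.252, 0.658, -0.302, 0.643]
wrist_force: [0.2, 0.3, -0.7]
grip_width: 0.0178
```

Run:
```python
from h import *
plan([.439,.076,.02],-.072,.768,n=3)
im=snapshot("scene")[:,:,::-1];cv2.imwrite("pics/s7.png",cv2.resize(im[150:290,190:340],None,fx=4,fy=4,interpolation=cv2.INTER_CUBIC))
```

```text
t 15.65 at [0.4398 0.0736 0.0449] grip 0.0178 F [ 0.2  0.3 -0.7] n 3 rv [-0.006  0.004  0.002] d [-0.0008  0.0024 -0.0249] J [ 1.11  0.77 -1.04  2.21 -0.21  0.58  0.3 ]
{"tx":0.0052,"ty":0.0065,"tz":-0.0004,"wx":-0.002,"wy":0.001,"wz":0.001}
{"tx":0.0052,"ty":0.0065,"tz":-0.0004,"wx":-0.002,"wy":0.001,"wz":0.001}
{"tx":0.0052,"ty":0.0065,"tz":-0.0003,"wx":-0.002,"wy":0.001,"wz":0.001}
```

View pics/s7.png

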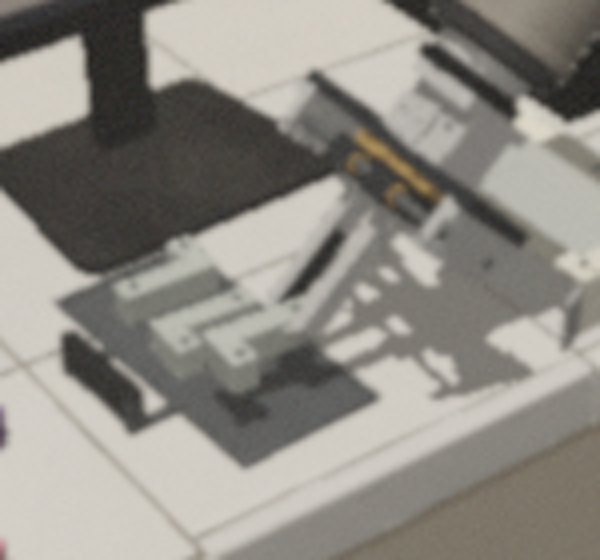

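The block hangs level, reading like the middle one with its foot at the handle end (235,350 in the crop). Lowering.

Call:
{"fn": "move_arm", "kwargs": {"targets": [{"tx": 0.006, "ty": 0.007, "tz": 0, "wx": -0.002, "wy": 0.001, "wz": 0.001, "jaw": 255}, {"tx": 0.006, "ty": 0.007, "tz": 0, "wx": -0.002, "wy": 0.001, "wz": 0.001, "jaw": 255}, {"tx": 0.005, "ty": 0.005, "tz": 0, "wx": 0, "wy": 0, "wz": 0, "jaw": 255}, {"tx": 0, "ty": 0, "tz": 0, "wx": 0, "wy": 0, "wz": 0, "jaw": 255}]}}

```text
t: 16.1
eef_pos: [0.4415, 0.0742, 0.0201]
orientation: [-0.253, 0.658, -0.301, 0.643]
wrist_force: [-0.1, 0.1, -0.9]
grip_width: 0.0172
```

Run:
```python
from h import *
plan([.439,.075,.014],-.072,.768,n=3)
```

```text
t 16.1 at [0.4415 0.0742 0.0201] grip 0.0172 F [-0.1  0.1 -0.9] n 3 rv [-0.005  0.005  0.002] d [-0.0025  0.0008 -0.0061] J [ 1.08  0.82 -1.    2.21 -0.18  0.54  0.31]
{"tx":0.0013,"ty":0.0016,"tz":-0.0009,"wx":-0.002,"wy":0.002,"wz":0.001}
{"tx":0.0013,"ty":0.0016,"tz":-0.0009,"wx":-0.002,"wy":0.002,"wz":0.001}
{"tx":0.0013,"ty":0.0016,"tz":-0.0009,"wx":-0.002,"wy":0.002,"wz":0.001}
```

Call:
{"fn": "move_arm", "kwargs": {"targets": [{"tx": 0.0016, "ty": 0.0018, "tz": -0.001, "wx": -0.002, "wy": 0.002, "wz": 0.001, "jaw": 255}, {"tx": 0.0012, "ty": 0.0014, "tz": -0.001, "wx": -0.002, "wy": 0.002, "wz": 0.001, "jaw": 255}, {"tx": 0, "ty": 0, "tz": 0, "wx": 0, "wy": 0, "wz": 0, "jaw": 255}]}}

```text
t: 16.4
eef_pos: [0.4395, 0.0747, 0.0157]
orientation: [-0.253, 0.66, -0.299, 0.641]
wrist_force: [0.3, 0.6, -0.4]
grip_width: 0.0175
```

Call:
{"fn": "move_arm", "kwargs": {"targets": [{"tx": 0.0008, "ty": 0.0009, "tz": 0, "wx": 0, "wy": 0, "wz": 0, "jaw": 255}, {"tx": 0, "ty": 0, "tz": 0, "wx": 0, "wy": 0, "wz": 0, "jaw": 255}]}}

```text
t: 16.6
eef_pos: [0.4395, 0.0747, 0.0146]
orientation: [-0.253, 0.66, -0.299, 0.641]
wrist_force: [-0.9, 0.9, -1.1]
grip_width: 0.0179
```

Call:
{"fn": "move_arm", "kwargs": {"targets": [{"tx": 0.0008, "ty": 0.0009, "tz": 0, "wx": 0, "wy": 0, "wz": 0, "jaw": 255}, {"tx": 0, "ty": 0, "tz": 0, "wx": 0, "wy": 0, "wz": 0, "jaw": 255}]}}

```text
t: 16.8
eef_pos: [0.4396, 0.0747, 0.0141]
orientation: [-0.253, 0.66, -0.299, 0.641]
wrist_force: [-1.0, 1.4, 0.4]
grip_width: 0.0181
```

Call:
{"fn": "move_arm", "kwargs": {"targets": [{"tx": 0.0005, "ty": 0.0006, "tz": 0, "wx": 0, "wy": 0, "wz": 0, "jaw": 255}, {"tx": 0, "ty": 0, "tz": 0, "wx": 0, "wy": 0, "wz": 0, "jaw": 255}]}}

```text
t: 17.0
eef_pos: [0.4396, 0.0748, 0.014]
orientation: [-0.253, 0.66, -0.299, 0.641]
wrist_force: [-0.9, 1.0, 0.3]
grip_width: 0.0177
```

Contact. I'll open and retract along the fingers.

Call:
{"fn": "move_arm", "kwargs": {"targets": [{"tx": 0, "ty": 0, "tz": 0, "wx": 0, "wy": 0, "wz": 0, "jaw": 195}, {"tx": 0, "ty": 0, "tz": 0, "wx": 0, "wy": 0, "wz": 0, "jaw": 180}, {"tx": 0, "ty": 0, "tz": 0, "wx": 0, "wy": 0, "wz": 0, "jaw": 175}, {"tx": 0, "ty": -0.01, "tz": 0, "wx": 0, "wy": 0, "wz": 0, "jaw": 175}, {"tx": 0, "ty": -0.03, "tz": 0, "wx": 0, "wy": 0, "wz": 0, "jaw": 175}, {"tx": -0.02, "ty": -0.035, "tz": 0, "wx": 0, "wy": 0, "wz": -0.08, "jaw": 165}, {"tx": -0.02, "ty": -0.035, "tz": 0, "wx": 0, "wy": 0, "wz": -0.14, "jaw": 165}, {"tx": -0.02, "ty": -0.035, "tz": 0, "wx": 0, "wy": 0, "wz": -0.14, "jaw": 165}]}}

```text
t: 17.8
eef_pos: [0.4357, 0.0257, 0.1418]
orientation: [-0.344, 0.621, -0.386, 0.589]
wrist_force: [1.4, -0.4, 1.3]
grip_width: 0.0328
```

Run:
```python
from h import *
plan([.49,.177,.2],1.54,0)
FORCE=None
import h
for f in (0,1): h.FORCE=f;plan([.49,.177,.2],1.54,0,n=1)
```

```text
t 17.8 at [0.4357 0.0257 0.1418] grip 0.0328 F [ 1.4 -0.4  1.3] n 11 rv [ 0.376  1.493 -0.379] d [0.0543 0.1513 0.0582] J [ 1.12  0.38 -1.09  2.15 -0.2   0.82  0.13]
{"tx":-0.0149,"ty":0.0018,"tz":0.0039,"wx":0.034,"wy":0.136,"wz":-0.034}
{"tx":-0.0154,"ty":0.0014,"tz":0.0017,"wx":0.034,"wy":0.136,"wz":-0.034}
{"tx":-0.0155,"ty":0.0009,"tz":-0.0004,"wx":0.034,"wy":0.136,"wz":-0.034}
{"tx":-0.0153,"ty":0.0003,"tz":-0.0025,"wx":0.034,"wy":0.136,"wz":-0.034}
{"tx":-0.0149,"ty":-0.0003,"tz":-0.0046,"wx":0.034,"wy":0.136,"wz":-0.034}
{"tx":-0.0141,"ty":-0.0010,"tz":-0.0065,"wx":0.034,"wy":0.136,"wz":-0.034}
{"tx":-0.0130,"ty":-0.0017,"tz":-0.0083,"wx":0.034,"wy":0.136,"wz":-0.034}
{"tx":-0.0117,"ty":-0.0025,"tz":-0.0099,"wx":0.034,"wy":0.136,"wz":-0.034}
{"tx":-0.0102,"ty":-0.0032,"tz":-0.0113,"wx":0.034,"wy":0.136,"wz":-0.034}
{"tx":-0.0084,"ty":-0.0039,"tz":-0.0124,"wx":0.034,"wy":0.136,"wz":-0.034}
{"tx":-0.0065,"ty":-0.0046,"tz":-0.0133,"wx":0.034,"wy":0.136,"wz":-0.034}
t 17.8 at [0.4357 0.0257 0.1418] grip 0.0328 F [ 1.4 -0.4  1.3] n 1 rv [-0.384 -1.581 -0.381] d [0.0543 0.1513 0.0582] J [ 1.12  0.38 -1.09  2.15 -0.2   0.82  0.13]
{"tx":-0.1643,"ty":0.0203,"tz":0.0425,"wx":-0.384,"wy":-1.581,"wz":-0.381}
t 17.8 at [0.4357 0.0257 0.1418] grip 0.0328 F [ 1.4 -0.4  1.3] n 1 rv [ 0.376  1.493 -0.379] d [0.0543 0.1513 0.0582] J [ 1.12  0.38 -1.09  2.15 -0.2   0.82  0.13]
{"tx":-0.1643,"ty":0.0203,"tz":0.0425,"wx":0.376,"wy":1.493,"wz":-0.379}
```

Run:
```python
from h import *
a=snapshot("top")[:,:,::-1].copy();s=snapshot("scene")[:,:,::-1]
cv2.imwrite("pics/t8.png",a)
A=cv2.resize(a[172:262,212:372],None,fx=5,fy=5,interpolation=cv2.INTER_CUBIC)
cv2.imwrite("pics/t8c.png",A)
v=cv2.cvtColor(a,cv2.COLOR_BGR2HSV)[:,:,2]
roi=np.zeros(v.shape,bool);roi[181:255,218:233]=1
for r in rect("top",(v<100)&roi,.034,1):print('handle',r)
```

```text
handle (79.5, ((489.04852294921875, 170.423095703125), (77.5687484741211, 18.483016967773438), 2.669508218765259), (222, 203, 7, 26))
```

View pics/t8c.png

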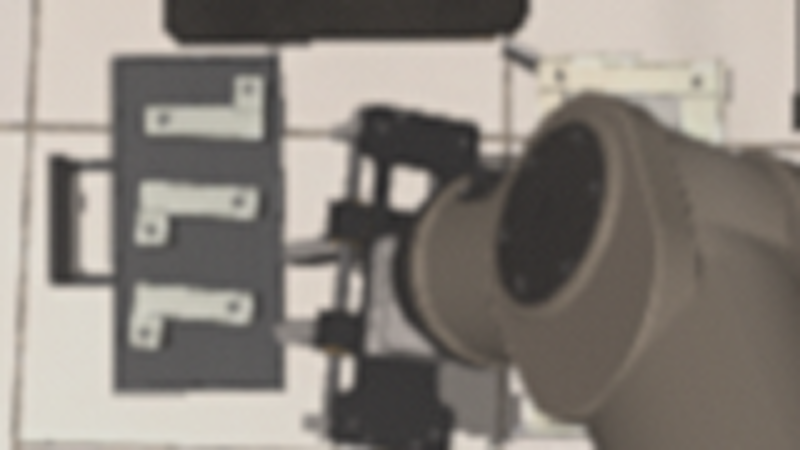

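All three blocks now read as an L: (205,110), (195,205) and (190,310) in the crop. The tray has not moved and the fingers are free. Next I'll fit the tray, handle and box edges with sub-pixel accuracy.

Run:
```python
from h import *
g=cv2.cvtColor(cv2.imread("pics/top0.png"),cv2.COLOR_BGR2GRAY).astype(float)
def edge(lines,lo,hi,z,axis,name):
    P=[]
    for l in lines:
        s=g[l,lo:hi] if axis==0 else g[lo:hi,l]
        d=np.abs(np.diff(s));i=d.argmax();k=slice(max(i-1,0),i+2)
        c=lo+.5+(np.arange(len(d))[k]*d[k]).sum()/d[k].sum()
        P.append((c,l) if axis==0 else (l,c))
    W=ray("top",P,z)[:,:2]
    vx,vy,x,y=cv2.fitLine(W.astype(np.float32),cv2.DIST_HUBER,0,.001,.001).ravel()
    print(name,'pt',W.mean(0).round(4),'angle from x',round((np.degrees(np.arctan2(vy,vx))+90)%180-90,2),'cols',np.round([p[1-0 if axis else 0] for p in P],1)[::6])
edge(range(186,248,1),230,239,.006,0,'tray +y edge(incl handle rows)')
edge(range(186,202,1),230,239,.006,0,'tray +y a'); edge(range(232,248),230,239,.006,0,'tray +y b')
edge(range(186,248),263,275,.006,0,'tray -y')
edge(range(236,266),178,188,.006,1,'tray +x');edge(range(236,266),244,256,.006,1,'tray -x')
edge(range(206,227),218,225,.034,0,'handle outer')
edge(range(190,256),313,323,.046,0,'box mouth roof')
edge(range(190,256),321,328,.046,0,'window mouthside')
edge(range(190,256),352,362,.046,0,'box back')
edge(range(325,352),180,188,.046,1,'box +x');edge(range(325,352),254,264,.046,1,'box -x')
edge(range(326,348),186,196,.046,1,'win +x');edge(range(326,348),246,256,.046,1,'win -x')
```

```text
tray +y edge(incl handle rows) pt [0.4905 0.1464] angle from x 3.28 cols [233.6 233.6 233.6 233.6 233.7 233.6 233.6 234.  234.3 234.3 234.2]
tray +y a pt [0.5631 0.1503] angle from x 2.45 cols [233.6 233.6 233.6]
tray +y b pt [0.4183 0.142 ] angle from x 2.36 cols [234.3 234.3 234.2]
tray -y pt [0.4934 0.0402] angle from x 2.84 cols [267.6 264.1 264.1 267.8 268.6 268.5 268.5 268.5 268.6 268.5 268.5]
tray +x pt [0.6039 0.0986] angle from x -82.45 cols [182.6 182.5 180.3 180.3 180.3]
tray -x pt [0.3874 0.0904] angle from x -86.6 cols [250.3 250.3 250.3 249.6 249.7]
handle outer pt [0.4871 0.1816] angle from x 2.7 cols [221.3 221.3 221.3 221.3]
box mouth roof pt [ 0.4736 -0.1023] angle from x 0.71 cols [314.  314.  314.  313.9 313.9 313.6 313.6 313.7 313.5 313.5 313.6]
window mouthside pt [ 0.4743 -0.1291] angle from x -0.37 cols [323.5 323.5 323.8 323.7 323.3 322.5 322.5 322.8 322.6 322.5 321.8]
box back pt [ 0.4769 -0.2248] angle from x -1.71 cols [358.2 355.4 355.5 355.7 355.5 353.5 357.3 353.  352.6 354.4 354.5]
box +x pt [ 0.5918 -0.1731] angle from x 84.12 cols [182.4 183.3 181.4 185.6 185.3]
box -x pt [ 0.3615 -0.176 ] angle from x 88.89 cols [259.7 259.6 260.3 260.4 255.4]
win +x pt [ 0.5755 -0.1688] angle from x -89.31 cols [189.4 190.2 189.9 189.8]
win -x pt [ 0.3879 -0.1711] angle from x -89.28 cols [251.4 251.3 250.8 251.8]
```

Run:
```python
from h import *
plan([.49,.177,.18],1.62,0,n=11)
```

```text
t 17.9 at [0.4382 0.0273 0.1453] grip 0.0333 F [ 0.8 -0.  -1.2] n 11 rv [ 0.345  1.424 -0.389] d [0.0518 0.1497 0.0347] J [ 1.12  0.37 -1.09  2.14 -0.2   0.82  0.13]
{"tx":-0.0138,"ty":0.0036,"tz":0.0038,"wx":0.031,"wy":0.129,"wz":-0.035}
{"tx":-0.0143,"ty":0.0032,"tz":0.0018,"wx":0.031,"wy":0.129,"wz":-0.035}
{"tx":-0.0145,"ty":0.0027,"tz":-0.0001,"wx":0.031,"wy":0.129,"wz":-0.035}
{"tx":-0.0144,"ty":0.0021,"tz":-0.0021,"wx":0.031,"wy":0.129,"wz":-0.035}
{"tx":-0.0141,"ty":0.0015,"tz":-0.0040,"wx":0.031,"wy":0.129,"wz":-0.035}
{"tx":-0.0135,"ty":0.0009,"tz":-0.0058,"wx":0.031,"wy":0.129,"wz":-0.035}
{"tx":-0.0127,"ty":0.0002,"tz":-0.0075,"wx":0.031,"wy":0.129,"wz":-0.035}
{"tx":-0.0116,"ty":-0.0005,"tz":-0.0091,"wx":0.031,"wy":0.129,"wz":-0.035}
{"tx":-0.0103,"ty":-0.0012,"tz":-0.0105,"wx":0.031,"wy":0.129,"wz":-0.035}
{"tx":-0.0088,"ty":-0.0019,"tz":-0.0117,"wx":0.031,"wy":0.129,"wz":-0.035}
{"tx":-0.0072,"ty":-0.0025,"tz":-0.0126,"wx":0.031,"wy":0.129,"wz":-0.035}
```

Call:
{"fn": "move_arm", "kwargs": {"targets": [{"tx": -0.014, "ty": 0, "tz": 0.004, "wx": 0.031, "wy": 0.129, "wz": -0.035, "jaw": 188}, {"tx": -0.014, "ty": 0, "tz": 0.002, "wx": 0.031, "wy": 0.129, "wz": -0.035, "jaw": 188}, {"tx": -0.014, "ty": 0.001, "tz": 0, "wx": 0.031, "wy": 0.129, "wz": -0.035, "jaw": 188}, {"tx": -0.014, "ty": 0.001, "tz": -0.002, "wx": 0.031, "wy": 0.129, "wz": -0.035, "jaw": 188}, {"tx": -0.014, "ty": 0.001, "tz": -0.004, "wx": 0.031, "wy": 0.129, "wz": -0.035, "jaw": 188}, {"tx": -0.014, "ty": 0.001, "tz": -0.006, "wx": 0.031, "wy": 0.129, "wz": -0.035, "jaw": 188}, {"tx": -0.013, "ty": 0, "tz": -0.008, "wx": 0.031, "wy": 0.129, "wz": -0.035, "jaw": 188}, {"tx": -0.012, "ty": 0, "tz": -0.009, "wx": 0.031, "wy": 0.129, "wz": -0.035, "jaw": 188}]}}

```text
t: 18.7
eef_pos: [0.4714, 0.1191, 0.1794]
orientation: [-0.133, 0.722, -0.643, 0.218]
wrist_force: [-0.5, -0.8, -0.1]
grip_width: 0.0246
```

Run:
```python
from h import *
plan([.49,.177,.13],1.62,0)
```

```text
t 18.7 at [0.4714 0.1191 0.1794] grip 0.0246 F [-0.5 -0.8 -0.1] n 4 rv [ 0.11   0.454 -0.124] d [ 0.0186  0.0579 -0.0494] J [ 0.53  0.16 -0.89  2.09  0.04  0.82 -1.43]
{"tx":-0.0091,"ty":0.0146,"tz":-0.0094,"wx":0.027,"wy":0.114,"wz":-0.031}
{"tx":-0.0084,"ty":0.0140,"tz":-0.0107,"wx":0.027,"wy":0.114,"wz":-0.031}
{"tx":-0.0076,"ty":0.0135,"tz":-0.0120,"wx":0.027,"wy":0.114,"wz":-0.031}
{"tx":-0.0065,"ty":0.0129,"tz":-0.0132,"wx":0.027,"wy":0.114,"wz":-0.031}
```

Call:
{"fn": "move_arm", "kwargs": {"targets": [{"tx": -0.012, "ty": 0.005, "tz": -0.008, "wx": 0.027, "wy": 0.114, "wz": -0.031, "jaw": 188}, {"tx": -0.011, "ty": 0.01, "tz": -0.01, "wx": 0.027, "wy": 0.114, "wz": -0.031, "jaw": 188}, {"tx": -0.01, "ty": 0.013, "tz": -0.012, "wx": 0.027, "wy": 0.114, "wz": -0.031, "jaw": 188}, {"tx": -0.008, "ty": 0.013, "tz": -0.013, "wx": 0.027, "wy": 0.114, "wz": -0.031, "jaw": 188}, {"tx": 0, "ty": 0, "tz": 0, "wx": 0, "wy": 0, "wz": 0, "jaw": 188}]}}

```text
t: 19.2
eef_pos: [0.4982, 0.1766, 0.1444]
orientation: [0.015, -0.706, 0.708, -0.014]
wrist_force: [0.7, -0.4, 1.3]
grip_width: 0.0244
```

Run:
```python
from h import *
plan([.49,.177,.06],1.62,0,n=4)
```

```text
t 19.2 at [0.4982 0.1766 0.1444] grip 0.0244 F [ 0.7 -0.4  1.3] n 4 rv [-0.002 -0.007  0.002] d [-0.0082  0.0004 -0.0844] J [ 0.17  0.34 -0.75  1.96  0.29  0.95 -2.25]
{"tx":0.0020,"ty":0.0211,"tz":-0.0002,"wx":-0.001,"wy":-0.002,"wz":0.001}
{"tx":0.0020,"ty":0.0211,"tz":-0.0002,"wx":-0.001,"wy":-0.002,"wz":0.001}
{"tx":0.0020,"ty":0.0211,"tz":-0.0002,"wx":-0.001,"wy":-0.002,"wz":0.001}
{"tx":0.0020,"ty":0.0211,"tz":-0.0002,"wx":-0.001,"wy":-0.002,"wz":0.001}
```

J7 is at -2.25, too close to its limit for the push. I'll take the equivalent half-turn grasp instead.

Call:
{"fn": "move_arm", "kwargs": {"targets": [{"tx": 0, "ty": 0, "tz": 0, "wx": 0, "wy": -0.148, "wz": 0, "jaw": 188}, {"tx": 0, "ty": 0, "tz": 0, "wx": 0, "wy": -0.148, "wz": 0, "jaw": 188}, {"tx": 0, "ty": 0, "tz": 0, "wx": 0, "wy": -0.148, "wz": 0, "jaw": 188}, {"tx": 0, "ty": 0, "tz": 0, "wx": 0, "wy": -0.148, "wz": 0, "jaw": 188}, {"tx": 0, "ty": 0, "tz": 0, "wx": 0, "wy": -0.148, "wz": 0, "jaw": 188}, {"tx": 0, "ty": 0, "tz": 0, "wx": 0, "wy": -0.148, "wz": 0, "jaw": 188}, {"tx": 0, "ty": 0, "tz": 0, "wx": 0, "wy": -0.148, "wz": 0, "jaw": 188}, {"tx": 0, "ty": 0, "tz": 0, "wx": 0, "wy": -0.148, "wz": 0, "jaw": 188}]}}

```text
t: 20.0
eef_pos: [0.4953, 0.1704, 0.1444]
orientation: [-0.416, 0.574, -0.574, 0.41]
wrist_force: [-0.9, -0.9, 0.2]
grip_width: 0.0245
```

Call:
{"fn": "move_arm", "kwargs": {"targets": [{"tx": 0, "ty": 0, "tz": 0, "wx": 0, "wy": -0.148, "wz": 0, "jaw": 188}, {"tx": 0, "ty": 0, "tz": 0, "wx": 0, "wy": -0.148, "wz": 0, "jaw": 188}, {"tx": 0, "ty": 0, "tz": 0, "wx": 0, "wy": -0.148, "wz": 0, "jaw": 188}, {"tx": 0, "ty": 0, "tz": 0, "wx": 0, "wy": -0.148, "wz": 0, "jaw": 188}, {"tx": 0, "ty": 0, "tz": 0, "wx": 0, "wy": -0.148, "wz": 0, "jaw": 188}, {"tx": 0, "ty": 0, "tz": 0, "wx": 0, "wy": -0.148, "wz": 0, "jaw": 188}, {"tx": 0, "ty": 0, "tz": 0, "wx": 0, "wy": -0.148, "wz": 0, "jaw": 188}, {"tx": 0, "ty": 0, "tz": 0, "wx": 0, "wy": -0.148, "wz": 0, "jaw": 188}]}}

```text
t: 20.8
eef_pos: [0.4932, 0.1603, 0.1452]
orientation: [0.668, -0.243, 0.238, -0.662]
wrist_force: [-0.2, 0.2, 0.2]
grip_width: 0.0248
```

Run:
```python
import h
h.FORCE=0
h.plan([.49,.177,.12],1.62-h.np.pi,0)
```

```text
t 20.8 at [0.4932 0.1603 0.1452] grip 0.0248 F [-0.2  0.2  0.2] n 17 rv [0.01  2.398 0.011] d [-0.0032  0.0167 -0.0252] J [ 0.51  0.5  -1.19  1.96  0.53  1.06 -0.04]
{"tx":-0.0008,"ty":0.0015,"tz":0.0006,"wx":0.001,"wy":0.141,"wz":0.001}
{"tx":-0.0009,"ty":0.0015,"tz":0.0005,"wx":0.001,"wy":0.141,"wz":0.001}
{"tx":-0.0009,"ty":0.0015,"tz":0.0004,"wx":0.001,"wy":0.141,"wz":0.001}
{"tx":-0.0010,"ty":0.0015,"tz":0.0003,"wx":0.001,"wy":0.141,"wz":0.001}
{"tx":-0.0010,"ty":0.0015,"tz":0.0001,"wx":0.001,"wy":0.141,"wz":0.001}
{"tx":-0.0010,"ty":0.0015,"tz":-0.0000,"wx":0.001,"wy":0.141,"wz":0.001}
{"tx":-0.0010,"ty":0.0015,"tz":-0.0001,"wx":0.001,"wy":0.141,"wz":0.001}
{"tx":-0.0010,"ty":0.0015,"tz":-0.0003,"wx":0.001,"wy":0.141,"wz":0.001}
{"tx":-0.0009,"ty":0.0015,"tz":-0.0004,"wx":0.001,"wy":0.141,"wz":0.001}
{"tx":-0.0008,"ty":0.0015,"tz":-0.0005,"wx":0.001,"wy":0.141,"wz":0.001}
{"tx":-0.0008,"ty":0.0015,"tz":-0.0007,"wx":0.001,"wy":0.141,"wz":0.001}
{"tx":-0.0007,"ty":0.0015,"tz":-0.0008,"wx":0.001,"wy":0.141,"wz":0.001}
{"tx":-0.0005,"ty":0.0015,"tz":-0.0008,"wx":0.001,"wy":0.141,"wz":0.001}
{"tx":-0.0004,"ty":0.0015,"tz":-0.0009,"wx":0.001,"wy":0.141,"wz":0.001}
{"tx":-0.0003,"ty":0.0015,"tz":-0.0010,"wx":0.001,"wy":0.141,"wz":0.001}
{"tx":-0.0001,"ty":0.0015,"tz":-0.0010,"wx":0.001,"wy":0.141,"wz":0.001}
{"tx":-0.0000,"ty":0.0015,"tz":-0.0010,"wx":0.001,"wy":0.141,"wz":0.001}
```

Call:
{"fn": "move_arm", "kwargs": {"targets": [{"tx": 0, "ty": 0, "tz": 0, "wx": 0, "wy": -0.125, "wz": 0, "jaw": 188}, {"tx": 0, "ty": 0, "tz": 0, "wx": 0, "wy": -0.125, "wz": 0, "jaw": 188}, {"tx": 0, "ty": 0, "tz": 0, "wx": 0, "wy": -0.125, "wz": 0, "jaw": 188}, {"tx": 0, "ty": 0, "tz": 0, "wx": 0, "wy": -0.125, "wz": 0, "jaw": 188}, {"tx": 0, "ty": 0, "tz": 0, "wx": 0, "wy": -0.125, "wz": 0, "jaw": 188}, {"tx": 0, "ty": 0, "tz": 0, "wx": 0, "wy": -0.125, "wz": 0, "jaw": 188}, {"tx": 0, "ty": 0, "tz": 0, "wx": 0, "wy": 0, "wz": 0, "jaw": 188}]}}

```text
t: 21.5
eef_pos: [0.4911, 0.1517, 0.1457]
orientation: [0.709, 0.031, -0.041, -0.703]
wrist_force: [-0.2, -0.1, 0.5]
grip_width: 0.025
```

Run:
```python
import h
h.plan([.49,.177,.06],1.62,0,n=4)
```

```text
t 21.5 at [0.4911 0.1517 0.1457] grip 0.025 F [-0.2 -0.1  0.5] n 4 rv [ 0.008  0.052 -0.014] d [-0.0011  0.0253 -0.0857] J [ 0.53  0.5  -1.21  1.96  0.54  1.07  0.76]
{"tx":0.0007,"ty":0.0214,"tz":0.0065,"wx":0.002,"wy":0.013,"wz":-0.003}
{"tx":0.0005,"ty":0.0214,"tz":0.0065,"wx":0.002,"wy":0.013,"wz":-0.003}
{"tx":0.0003,"ty":0.0214,"tz":0.0064,"wx":0.002,"wy":0.013,"wz":-0.003}
{"tx":0.0002,"ty":0.0214,"tz":0.0064,"wx":0.002,"wy":0.013,"wz":-0.003}
```

Call:
{"fn": "move_arm", "kwargs": {"targets": [{"tx": 0, "ty": 0.01, "tz": 0.009, "wx": 0.002, "wy": 0.013, "wz": -0.003, "jaw": 188}, {"tx": 0, "ty": 0.02, "tz": 0.009, "wx": 0.002, "wy": 0.013, "wz": -0.003, "jaw": 188}, {"tx": 0, "ty": 0.02, "tz": 0.007, "wx": 0.002, "wy": 0.013, "wz": -0.003, "jaw": 188}, {"tx": 0, "ty": 0.02, "tz": 0, "wx": 0.002, "wy": 0.013, "wz": -0.003, "jaw": 188}, {"tx": 0, "ty": 0, "tz": 0, "wx": 0, "wy": 0, "wz": 0, "jaw": 188}]}}

```text
t: 22.0
eef_pos: [0.4885, 0.1727, 0.0744]
orientation: [0.707, 0.01, -0.011, -0.707]
wrist_force: [0.5, 0.2, 1.1]
grip_width: 0.0249
```

Run:
```python
import h
h.plan([.49,.177,.045],1.62,0,n=2)
h.plan([.49,.177,.013],1.62,0,n=4)
```

```text
t 22.0 at [0.4885 0.1727 0.0744] grip 0.0249 F [0.5 0.2 1.1] n 2 rv [ 0.001 -0.02  -0.001] d [ 0.0015  0.0043 -0.0294] J [ 0.4   0.58 -1.1   2.02  0.65  0.94  0.56]
{"tx":0.0008,"ty":0.0147,"tz":0.0022,"wx":0.000,"wy":-0.010,"wz":-0.000}
{"tx":0.0009,"ty":0.0147,"tz":0.0021,"wx":0.000,"wy":-0.010,"wz":-0.000}
t 22.0 at [0.4885 0.1727 0.0744] grip 0.0249 F [0.5 0.2 1.1] n 4 rv [ 0.001 -0.02  -0.001] d [ 0.0015  0.0043 -0.0614] J [ 0.4   0.58 -1.1   2.02  0.65  0.94  0.56]
{"tx":0.0004,"ty":0.0153,"tz":0.0011,"wx":0.000,"wy":-0.005,"wz":-0.000}
{"tx":0.0004,"ty":0.0153,"tz":0.0011,"wx":0.000,"wy":-0.005,"wz":-0.000}
{"tx":0.0004,"ty":0.0153,"tz":0.0011,"wx":0.000,"wy":-0.005,"wz":-0.000}
{"tx":0.0004,"ty":0.0153,"tz":0.0011,"wx":0.000,"wy":-0.005,"wz":-0.000}
```

Call:
{"fn": "move_arm", "kwargs": {"targets": [{"tx": 0.001, "ty": 0.015, "tz": 0.003, "wx": 0, "wy": -0.01, "wz": 0, "jaw": 188}, {"tx": 0.001, "ty": 0.013, "tz": 0.003, "wx": 0, "wy": -0.01, "wz": 0, "jaw": 188}, {"tx": 0, "ty": 0, "tz": 0, "wx": 0, "wy": 0, "wz": 0, "jaw": 188}]}}

```text
t: 22.3
eef_pos: [0.4912, 0.1782, 0.046]
orientation: [0.707, 0.017, -0.017, -0.707]
wrist_force: [0.1, -0.2, 0.2]
grip_width: 0.0248
```

Run:
```python
import h
h.plan([.49,.177,.013],1.62,0,n=4)
im=h.snapshot("scene")[:,:,::-1];h.cv2.imwrite("pics/s9.png",h.cv2.resize(im[170:280,170:320],None,fx=4.5,fy=4.5,interpolation=2))
```

```text
t 22.3 at [0.4912 0.1782 0.046 ] grip 0.0248 F [ 0.1 -0.2  0.2] n 4 rv [ 0.001 -0.002  0.   ] d [-0.0012 -0.0012 -0.033 ] J [ 0.36  0.62 -1.06  2.03  0.7   0.9   0.53]
{"tx":-0.0003,"ty":0.0083,"tz":-0.0003,"wx":0.000,"wy":-0.000,"wz":0.000}
{"tx":-0.0003,"ty":0.0083,"tz":-0.0003,"wx":0.000,"wy":-0.000,"wz":0.000}
{"tx":-0.0003,"ty":0.0083,"tz":-0.0003,"wx":0.000,"wy":-0.000,"wz":0.000}
{"tx":-0.0003,"ty":0.0083,"tz":-0.0003,"wx":0.000,"wy":-0.000,"wz":0.000}
```

View pics/s9.png

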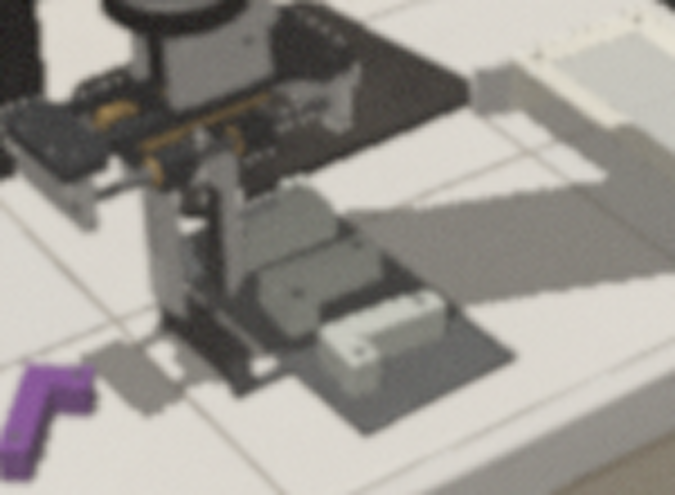

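The fingers straddle the handle bar at (205,330) in the crop, with the inner one over the gap. Descending.

Call:
{"fn": "move_arm", "kwargs": {"targets": [{"tx": 0, "ty": 0.008, "tz": -0.001, "wx": 0, "wy": 0, "wz": 0, "jaw": 188}, {"tx": 0, "ty": 0.008, "tz": 0, "wx": 0, "wy": 0, "wz": 0, "jaw": 188}, {"tx": 0, "ty": 0.004, "tz": 0, "wx": 0, "wy": 0, "wz": 0, "jaw": 188}]}}

```text
t: 22.65
eef_pos: [0.4923, 0.1773, 0.0264]
orientation: [0.707, 0.017, -0.016, -0.707]
wrist_force: [-0.2, 0.4, -0.1]
grip_width: 0.0249
```

Call:
{"fn": "move_arm", "kwargs": {"targets": [{"tx": 0, "ty": 0.008, "tz": 0, "wx": 0, "wy": 0, "wz": 0, "jaw": 188}, {"tx": 0, "ty": 0.004, "tz": 0, "wx": 0, "wy": 0, "wz": 0, "jaw": 188}, {"tx": 0, "ty": 0, "tz": 0, "wx": 0, "wy": 0, "wz": 0, "jaw": 188}]}}

```text
t: 22.95
eef_pos: [0.4921, 0.1772, 0.0128]
orientation: [0.707, 0.017, -0.016, -0.707]
wrist_force: [-0.1, -0.0, -0.0]
grip_width: 0.0251
```

Call:
{"fn": "move_arm", "kwargs": {"targets": [{"tx": 0, "ty": 0, "tz": 0, "wx": 0, "wy": 0, "wz": 0, "jaw": 255}, {"tx": 0, "ty": 0, "tz": 0, "wx": 0, "wy": 0, "wz": 0, "jaw": 255}, {"tx": 0, "ty": 0, "tz": 0, "wx": 0, "wy": 0, "wz": 0, "jaw": 255}, {"tx": 0, "ty": 0, "tz": 0, "wx": 0, "wy": 0, "wz": 0, "jaw": 255}]}}

```text
t: 23.35
eef_pos: [0.4921, 0.1771, 0.0129]
orientation: [0.707, 0.017, -0.016, -0.707]
wrist_force: [-0.2, 0.0, -3.2]
grip_width: 0.0118
```

Run:
```python
import h
h.plan([.480,.09,.013],1.575,0,n=6)
```

```text
t 23.35 at [0.4921 0.1771 0.0129] grip 0.0118 F [-0.2  0.  -3.2] n 6 rv [0.001 0.042 0.002] d [-0.0121 -0.0871  0.0001] J [ 0.32  0.66 -1.    2.05  0.76  0.86  0.48]
{"tx":-0.0027,"ty":-0.0000,"tz":-0.0144,"wx":0.000,"wy":0.007,"wz":0.000}
{"tx":-0.0026,"ty":-0.0000,"tz":-0.0144,"wx":0.000,"wy":0.007,"wz":0.000}
{"tx":-0.0025,"ty":-0.0000,"tz":-0.0144,"wx":0.000,"wy":0.007,"wz":0.000}
{"tx":-0.0024,"ty":-0.0000,"tz":-0.0145,"wx":0.000,"wy":0.007,"wz":0.000}
{"tx":-0.0023,"ty":-0.0000,"tz":-0.0145,"wx":0.000,"wy":0.007,"wz":0.000}
{"tx":-0.0022,"ty":-0.0000,"tz":-0.0145,"wx":0.000,"wy":0.007,"wz":0.000}
```

Gripped at 11.8 mm. I'll slide towards the box gently, squaring up on the way.

Call:
{"fn": "move_arm", "kwargs": {"targets": [{"tx": -0.001, "ty": 0, "tz": -0.004, "wx": 0, "wy": 0.007, "wz": 0, "jaw": 255}, {"tx": -0.002, "ty": 0, "tz": -0.008, "wx": 0, "wy": 0.007, "wz": 0, "jaw": 255}, {"tx": -0.002, "ty": 0, "tz": -0.011, "wx": 0, "wy": 0.007, "wz": 0, "jaw": 255}, {"tx": -0.002, "ty": 0, "tz": -0.014, "wx": 0, "wy": 0.007, "wz": 0, "jaw": 255}, {"tx": -0.002, "ty": 0, "tz": -0.014, "wx": 0, "wy": 0.007, "wz": 0, "jaw": 255}, {"tx": -0.002, "ty": 0, "tz": -0.014, "wx": 0, "wy": 0.007, "wz": 0, "jaw": 255}, {"tx": -0.001, "ty": 0, "tz": -0.011, "wx": 0, "wy": 0, "wz": 0, "jaw": 255}, {"tx": 0, "ty": 0, "tz": -0.006, "wx": 0, "wy": 0, "wz": 0, "jaw": 255}]}}

```text
t: 24.15
eef_pos: [0.48, 0.0887, 0.013]
orientation: [-0.707, -0.001, -0.001, 0.707]
wrist_force: [0.6, 2.9, -3.6]
grip_width: 0.0121
```

Run:
```python
import h
from h import *
h.plan([.482,.03,.013],1.575,0,n=5)
a=snapshot("top")[:,:,::-1].copy();cv2.imwrite("pics/t10.png",a)
cv2.imwrite("pics/t10c.png",cv2.resize(a[172:262,212:372],None,fx=5,fy=5,interpolation=2))
cv2.imwrite("pics/s10.png",snapshot("scene")[:,:,::-1])
```

```text
t 24.15 at [0.48   0.0887 0.013 ] grip 0.0121 F [ 0.6  2.9 -3.6] n 5 rv [-0.    -0.004  0.002] d [ 0.002  -0.0587 -0.    ] J [ 0.5   0.62 -1.01  2.12  0.75  0.81  0.59]
{"tx":0.0004,"ty":-0.0000,"tz":-0.0117,"wx":-0.000,"wy":-0.001,"wz":0.000}
{"tx":0.0004,"ty":-0.0000,"tz":-0.0117,"wx":-0.000,"wy":-0.001,"wz":0.000}
{"tx":0.0004,"ty":0.0000,"tz":-0.0117,"wx":-0.000,"wy":-0.001,"wz":0.000}
{"tx":0.0004,"ty":0.0000,"tz":-0.0117,"wx":-0.000,"wy":-0.001,"wz":0.000}
{"tx":0.0004,"ty":0.0000,"tz":-0.0117,"wx":-0.000,"wy":-0.001,"wz":0.000}
```

Run:
```python
from h import *
a=cv2.imread("pics/t10.png");v=cv2.cvtColor(a,cv2.COLOR_BGR2HSV)[:,:,2].astype(int)
p=proj("top",[[.48,-.049,.006],[.48,.058,.006],[.374,-.02,.006],[.588,-.02,.006]]);print(p.round(1))
for c in (272,280,288,294):
    print(c,'top',v[176:190,c],'bot',v[246:262,c])
print('scan row 250',v[246,255:310],'row 188',v[188,255:325])
```

```text
[[296.3 221.4]
 [262.  220.5]
 [286.1 255.3]
 [287.9 187.1]]
272 top [ 56  56  54  52  99 176 220 224 222 224 222 188 115  63] bot [ 95  91  88  90  91  92  92  90  81 108 179 226 226 224 223 212]
280 top [ 60  55  51  85 167 219 224 220 220 221 222 203 155 103] bot [108 107 105 101 100  96  93  85  76 106 179 225 226 224 224 220]
288 top [ 61  60  53  84 165 217 223 220 220 220 223 220 180 109] bot [116 116 114 111 112 110 108 105 101 100  93  91 116 168 212 224]
294 top [ 62  60  55  83 166 219 224 220 221 222 224 223 181 106] bot [119 119 116 116 115 114 114 111 111 107 106 103 101  97  93  88]
scan row 250 [224 224 224 225 225 199 145  94  84  99 131 152 137 104  86  88  93  95
  97  99 102 102 105 107 108 108 109 111 112 114 114 115 115 116 116 118
 118 118 118 119 119 119 120 122 119  95  67  58  60  60  60  60  60  70
  91] row 188 [140 142 145 147 147 150 153 152 154 152 151 151 147 143 139 134 125 115
 118 126 126 127 144 154 157 155 155 154 152 152 148 152 169 180 182 182
 182 182 183 181 184 189 203 219 222 222 222 222 222 222 222 222 222 222
 222 223 222 194 170 198 221 224 223 222 219 221 223 218 194 190]
```

Call:
{"fn": "move_arm", "kwargs": {"targets": [{"tx": 0, "ty": 0, "tz": -0.006, "wx": 0, "wy": 0, "wz": 0, "jaw": 255}, {"tx": 0, "ty": 0, "tz": -0.01, "wx": 0, "wy": 0, "wz": 0, "jaw": 255}, {"tx": 0, "ty": 0, "tz": -0.011, "wx": 0, "wy": 0, "wz": 0, "jaw": 255}, {"tx": 0, "ty": 0, "tz": -0.011, "wx": 0, "wy": 0, "wz": 0, "jaw": 255}, {"tx": 0, "ty": 0, "tz": -0.01, "wx": 0, "wy": 0, "wz": 0, "jaw": 255}, {"tx": 0, "ty": 0, "tz": -0.008, "wx": 0, "wy": 0, "wz": 0, "jaw": 255}]}}

```text
t: 24.85
eef_pos: [0.4804, 0.0307, 0.013]
orientation: [-0.706, -0.002, 0.0, 0.708]
wrist_force: [0.4, 2.7, -2.2]
grip_width: 0.0116
```

Call:
{"fn": "move_arm", "kwargs": {"targets": [{"tx": 0, "ty": 0, "tz": -0.007, "wx": 0, "wy": 0, "wz": 0, "jaw": 255}, {"tx": 0, "ty": 0, "tz": -0.007, "wx": 0, "wy": 0, "wz": 0, "jaw": 255}, {"tx": 0, "ty": 0, "tz": -0.006, "wx": 0, "wy": 0, "wz": 0, "jaw": 255}]}}

```text
t: 25.15
eef_pos: [0.4805, 0.0084, 0.0131]
orientation: [-0.706, -0.002, 0.0, 0.708]
wrist_force: [-0.2, 3.4, -2.8]
grip_width: 0.0115
```

Run:
```python
import h
h.plan([.481,-.06,.013],1.575,0,n=8)
```

```text
t 25.15 at [0.4805 0.0084 0.0131] grip 0.0115 F [-0.2  3.4 -2.8] n 8 rv [-0.002 -0.002  0.002] d [ 0.0005 -0.0684 -0.0001] J [ 0.68  0.61 -1.02  2.14  0.74  0.8   0.76]
{"tx":0.0000,"ty":-0.0000,"tz":-0.0085,"wx":-0.000,"wy":-0.000,"wz":0.000}
{"tx":0.0000,"ty":-0.0000,"tz":-0.0085,"wx":-0.000,"wy":-0.000,"wz":0.000}
{"tx":0.0000,"ty":-0.0000,"tz":-0.0085,"wx":-0.000,"wy":-0.000,"wz":0.000}
{"tx":0.0000,"ty":-0.0000,"tz":-0.0085,"wx":-0.000,"wy":-0.000,"wz":0.000}
{"tx":0.0000,"ty":-0.0000,"tz":-0.0085,"wx":-0.000,"wy":-0.000,"wz":0.000}
{"tx":0.0000,"ty":0.0000,"tz":-0.0085,"wx":-0.000,"wy":-0.000,"wz":0.000}
{"tx":0.0000,"ty":0.0000,"tz":-0.0085,"wx":-0.000,"wy":-0.000,"wz":0.000}
{"tx":0.0000,"ty":0.0000,"tz":-0.0085,"wx":-0.000,"wy":-0.000,"wz":0.000}
```

The tray's front edge is past the mouth with only sliding friction. Continuing in smaller calls.

Call:
{"fn": "move_arm", "kwargs": {"targets": [{"tx": 0, "ty": 0, "tz": -0.008, "wx": 0, "wy": 0, "wz": 0, "jaw": 255}, {"tx": 0, "ty": 0, "tz": -0.009, "wx": 0, "wy": 0, "wz": 0, "jaw": 255}, {"tx": 0, "ty": 0, "tz": -0.009, "wx": 0, "wy": 0, "wz": 0, "jaw": 255}, {"tx": 0, "ty": 0, "tz": -0.008, "wx": 0, "wy": 0, "wz": 0, "jaw": 255}]}}

```text
t: 25.55
eef_pos: [0.4805, -0.028, 0.013]
orientation: [-0.706, -0.002, 0.0, 0.708]
wrist_force: [0.2, 2.7, -2.6]
grip_width: 0.0117
```

Call:
{"fn": "move_arm", "kwargs": {"targets": [{"tx": 0, "ty": 0, "tz": -0.008, "wx": 0, "wy": 0, "wz": 0, "jaw": 255}, {"tx": 0, "ty": 0, "tz": -0.008, "wx": 0, "wy": 0, "wz": 0, "jaw": 255}, {"tx": 0, "ty": 0, "tz": -0.008, "wx": 0, "wy": 0, "wz": 0, "jaw": 255}, {"tx": 0, "ty": 0, "tz": -0.006, "wx": 0, "wy": 0, "wz": 0, "jaw": 255}]}}

```text
t: 25.95
eef_pos: [0.4805, -0.0611, 0.0129]
orientation: [-0.706, -0.002, 0.0, 0.708]
wrist_force: [-0.2, 3.9, -2.4]
grip_width: 0.0117
```

Call:
{"fn": "move_arm", "kwargs": {"targets": [{"tx": 0, "ty": 0, "tz": -0.005, "wx": 0, "wy": 0, "wz": 0, "jaw": 255}, {"tx": 0, "ty": 0, "tz": -0.004, "wx": 0, "wy": 0, "wz": 0, "jaw": 255}, {"tx": 0, "ty": 0, "tz": -0.003, "wx": 0, "wy": 0, "wz": 0, "jaw": 255}]}}

```text
t: 26.25
eef_pos: [0.4805, -0.0745, 0.0129]
orientation: [-0.706, -0.002, 0.0, 0.708]
wrist_force: [-0.3, 2.4, -2.5]
grip_width: 0.0118
```

Call:
{"fn": "move_arm", "kwargs": {"targets": [{"tx": 0, "ty": 0, "tz": -0.002, "wx": 0, "wy": 0, "wz": 0, "jaw": 255}, {"tx": 0, "ty": 0, "tz": -0.002, "wx": 0, "wy": 0, "wz": 0, "jaw": 255}]}}

```text
t: 26.45
eef_pos: [0.4805, -0.0787, 0.0129]
orientation: [-0.706, -0.002, 0.0, 0.708]
wrist_force: [0.3, 3.4, -2.1]
grip_width: 0.0115
```

Call:
{"fn": "move_arm", "kwargs": {"targets": [{"tx": 0, "ty": 0, "tz": -0.002, "wx": 0, "wy": 0, "wz": 0, "jaw": 255}, {"tx": 0, "ty": 0, "tz": -0.0015, "wx": 0, "wy": 0, "wz": 0, "jaw": 255}]}}

```text
t: 26.65
eef_pos: [0.4805, -0.0822, 0.0129]
orientation: [-0.706, -0.002, 0.0, 0.708]
wrist_force: [-0.7, 3.5, -2.4]
grip_width: 0.0117
```

Call:
{"fn": "move_arm", "kwargs": {"targets": [{"tx": 0, "ty": 0, "tz": -0.0015, "wx": 0, "wy": 0, "wz": 0, "jaw": 255}, {"tx": 0, "ty": 0, "tz": -0.001, "wx": 0, "wy": 0, "wz": 0, "jaw": 255}]}}

```text
t: 26.85
eef_pos: [0.4805, -0.0848, 0.0129]
orientation: [-0.706, -0.002, 0.0, 0.708]
wrist_force: [0.1, 3.0, -2.3]
grip_width: 0.012
```

Call:
{"fn": "move_arm", "kwargs": {"targets": [{"tx": 0, "ty": 0, "tz": -0.001, "wx": 0, "wy": 0, "wz": 0, "jaw": 255}, {"tx": 0, "ty": 0, "tz": -0.001, "wx": 0, "wy": 0, "wz": 0, "jaw": 255}]}}

```text
t: 27.05
eef_pos: [0.4815, -0.0857, 0.0133]
orientation: [-0.706, -0.003, -0.0, 0.709]
wrist_force: [2.1, 6.6, -1.8]
grip_width: 0.0114
```

Call:
{"fn": "move_arm", "kwargs": {"targets": [{"tx": 0, "ty": 0, "tz": -0.001, "wx": 0, "wy": 0, "wz": 0, "jaw": 255}, {"tx": 0, "ty": 0, "tz": -0.001, "wx": 0, "wy": 0, "wz": 0, "jaw": 255}]}}

```text
t: 27.25
eef_pos: [0.4822, -0.0863, 0.0136]
orientation: [-0.705, -0.003, -0.0, 0.709]
wrist_force: [1.8, 7.3, -0.8]
grip_width: 0.0119
```

It meets the back wall at about y = -0.0857, with force rising and motion stalling. I'll push slightly once more, then release and lift.

Call:
{"fn": "move_arm", "kwargs": {"targets": [{"tx": 0, "ty": 0, "tz": -0.002, "wx": 0, "wy": 0, "wz": 0, "jaw": 255}, {"tx": 0, "ty": 0, "tz": 0, "wx": 0, "wy": 0, "wz": 0, "jaw": 255}]}}

```text
t: 27.45
eef_pos: [0.4831, -0.0868, 0.0138]
orientation: [-0.704, -0.004, -0.001, 0.71]
wrist_force: [-1.8, -0.0, -3.2]
grip_width: 0.012
```

Call:
{"fn": "move_arm", "kwargs": {"targets": [{"tx": 0, "ty": 0, "tz": 0, "wx": 0, "wy": 0, "wz": 0, "jaw": 215}, {"tx": 0, "ty": 0, "tz": 0, "wx": 0, "wy": 0, "wz": 0, "jaw": 195}, {"tx": 0, "ty": 0, "tz": 0, "wx": 0, "wy": 0, "wz": 0, "jaw": 190}, {"tx": 0, "ty": 0, "tz": 0, "wx": 0, "wy": 0, "wz": 0, "jaw": 190}]}}

```text
t: 27.85
eef_pos: [0.4833, -0.0882, 0.014]
orientation: [-0.705, -0.004, -0.001, 0.709]
wrist_force: [0.5, 0.1, -1.0]
grip_width: 0.0239
```

Run:
```python
import h
h.plan([.482,-.085,.12],1.575,0,n=5)
```

```text
t 27.85 at [ 0.4833 -0.0882  0.014 ] grip 0.0239 F [ 0.5  0.1 -1. ] n 5 rv [-0.007 -0.     0.007] d [-0.0013  0.0032  0.106 ] J [ 0.87  0.62 -1.01  2.12  0.74  0.8   0.97]
{"tx":-0.0001,"ty":-0.0212,"tz":0.0008,"wx":-0.001,"wy":-0.000,"wz":0.001}
{"tx":-0.0001,"ty":-0.0212,"tz":0.0007,"wx":-0.001,"wy":-0.000,"wz":0.001}
{"tx":-0.0002,"ty":-0.0212,"tz":0.0007,"wx":-0.001,"wy":-0.000,"wz":0.001}
{"tx":-0.0002,"ty":-0.0212,"tz":0.0007,"wx":-0.001,"wy":-0.000,"wz":0.001}
{"tx":-0.0002,"ty":-0.0212,"tz":0.0007,"wx":-0.001,"wy":-0.000,"wz":0.001}
```

Call:
{"fn": "move_arm", "kwargs": {"targets": [{"tx": 0, "ty": -0.015, "tz": 0.001, "wx": 0, "wy": 0, "wz": 0, "jaw": 190}, {"tx": 0, "ty": -0.025, "tz": 0.001, "wx": 0, "wy": 0, "wz": 0, "jaw": 190}, {"tx": 0, "ty": -0.03, "tz": 0, "wx": 0, "wy": 0, "wz": 0, "jaw": 190}, {"tx": 0, "ty": -0.035, "tz": 0.01, "wx": 0, "wy": 0, "wz": 0, "jaw": 190}, {"tx": 0, "ty": -0.01, "tz": 0.04, "wx": 0, "wy": 0, "wz": 0, "jaw": 190}, {"tx": 0, "ty": 0, "tz": 0.048, "wx": 0, "wy": 0, "wz": 0, "jaw": 190}, {"tx": 0, "ty": 0, "tz": 0.048, "wx": 0, "wy": 0, "wz": 0, "jaw": 190}, {"tx": 0, "ty": 0, "tz": 0.048, "wx": 0, "wy": 0, "wz": 0, "jaw": 190}]}}

```text
t: 28.65
eef_pos: [0.4831, 0.1051, 0.1349]
orientation: [-0.705, 0.001, -0.006, 0.709]
wrist_force: [1.0, 0.3, -0.3]
grip_width: 0.0239
```

Call:
{"fn": "move_arm", "kwargs": {"targets": [{"tx": 0, "ty": 0, "tz": 0.048, "wx": 0, "wy": 0, "wz": 0, "jaw": 190}, {"tx": 0, "ty": 0, "tz": 0.048, "wx": 0, "wy": 0, "wz": 0, "jaw": 190}, {"tx": 0, "ty": 0, "tz": 0.03, "wx": 0, "wy": 0, "wz": 0, "jaw": 190}, {"tx": 0, "ty": 0, "tz": 0, "wx": 0, "wy": 0, "wz": 0, "jaw": 190}]}}

```text
t: 29.05
eef_pos: [0.4829, 0.2424, 0.1367]
orientation: [-0.705, -0.002, -0.005, 0.709]
wrist_force: [0.7, 0.1, -0.2]
grip_width: 0.0239
```

Run:
```python
from h import *
a=snapshot("top")[:,:,::-1].copy();s=snapshot("scene")[:,:,::-1]
A=cv2.resize(a[172:267,282:382],None,fx=4,fy=4,interpolation=2);B=cv2.resize(s[150:245,250:350],None,fx=4,fy=4,interpolation=2)
cv2.imwrite("pics/fin.png",np.hstack([A,B]));cv2.imwrite("pics/t12.png",a);cv2.imwrite("pics/s12.png",s)
for y in (-.168,-.171): print(proj("top",[[.48,y+.09,.034],[.48,y+.055,.046]]).round(1),proj("scene",[[.48,y+.09,.034]]).round(1))
```

```text
[[306.  220.6]
 [317.7 220.4]] [[297.5 208.5]]
[[307.  220.6]
 [318.7 220.4]] [[298.3 208.1]]
```

View pics/fin.png

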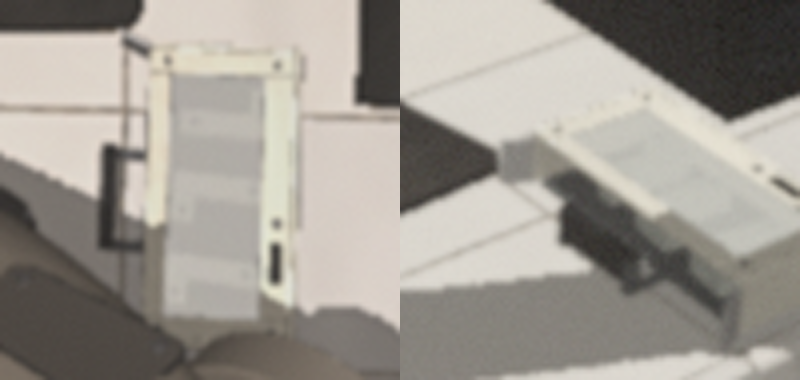

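The three pale blocks show through the window, and the handle (120,195) is outside the mouth. Checking yaw and depth numerically.

Run:
```python
from h import *
g=cv2.cvtColor(cv2.imread("pics/t12.png"),cv2.COLOR_BGR2GRAY).astype(float)
def edge(rows,lo,hi,z,n):
    P=[]
    for l in rows:
        d=np.abs(np.diff(g[l,lo:hi]));i=d.argmax();k=slice(max(i-1,0),i+2)
        P.append((lo+.5+(np.arange(len(d))[k]*d[k]).sum()/d[k].sum(),l))
    W=ray("top",P,z)[:,:2];c=np.polyfit(W[:,0],W[:,1],1)
    print(n,'y at x=.48:',np.polyval(c,.48).round(4),'yaw',c[0].round(4),np.round([p[0] for p in P],1)[::4])
edge(range(210,226),302,311,.034,'handle outer'); edge(range(210,232),302,311,.034,'handle outer all')
edge(range(190,224),314,323,.046,'roof front'); edge(range(195,240),320,328,.046,'window front'); edge(range(190,240),344,352,.046,'window back');edge(range(190,226),353,362,.046,'roof back')
```

```text
handle outer y at x=.48: -0.0796 yaw -0.0071 [306.7 306.7 306.6 306.4]
handle outer all y at x=.48: -0.0796 yaw -0.0058 [306.7 306.7 306.6 306.4 306.2 306.3]
roof front y at x=.48: -0.1138 yaw 0.1044 [314.6 314.6 314.7 317.6 317.6 318.5 314.5 314.5 321.5]
window front y at x=.48: -0.129 yaw -0.022 [323.7 323.7 323.9 323.8 323.5 323.2 322.8 322.6 321.  322.8 322.7 322.5]
window back y at x=.48: -0.204 yaw 0.0231 [346.4 347.7 347.7 347.8 347.9 347.8 347.4 346.8 346.8 346.7 346.6 349.1
 349.1]
roof back y at x=.48: -0.2241 yaw -0.0509 [358.2 354.7 355.4 355.4 355.4 355.7 355.5 355.6 353.7]
```

Run:
```python
from bench import *
print(finish_job())
```

```text
the job is handed in; nothing more can be done
None
```

I turned bracket_3 over and laid it back on the tray, then slid the tray into the drying box. I handed the job in at about 29 s of the 72 s allowed; no verdict came back.

**What I did:** I stood the mirrored block on its foot end, gripped it again from the other side and laid it flat in the tray. That second grip went in too deep at first, so I redid it before lifting. I then gripped the handle bar, slid the tray in until it met the back wall, let go and backed away.

**What the last checks showed:**
- **Blocks:** the top view showed all three reading as an L before the push, and all three are visible through the box window afterwards.
- **Tray position:** the push was stopped at about TCP y = −0.086 m, with the force rising to about 7 N. The handle edge puts the tray's origin at y ≈ −0.170 m. The box's origin is at about −0.167 to −0.171 m, depending on which edge I use. The tray's yaw is about −0.006 rad.
- **Disagreements:** the edge fits on the box roof were noisy and disagree by a few millimetres. The travel read from the images was about 3 mm less than the gripper's, so the fingers probably slipped slightly on the handle at the end.
- **Not re-measured:** the side-to-side position of the tray inside the box was last measured just before entry, about 1 mm off centre. I kept clear of the timer, petri dish and tape roll and felt no unexpected contact, but did not check their positions again.

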